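Dry the ingots: load the oven drawer and key in the programme

TASK

First press the round key once to release the oven drawer, then pull the drawer fully out to its stop, lay every full-length ingot from the board flat in it (next to each other, none stacked), let go and push the drawer fully shut. With it shut, key in the drying programme, one key at a time, each pressed fully down for a moment and let up again: the bar key once, the square key twice, the round key once. Do not press the mushroom-shaped stop key, and leave the half ingot and the rubber plug on the board where they are.

Things in the scene. Friction and masses are not known exactly. Their poses are not given: they have to be found in the camera images.
- oven_drawer0_handle (a point): middle of the handle of the oven drawer: a level round bar 11 mm thick, 120 mm long along y, 35 mm in front of the steel drawer front (its top edge 138 mm up), 112 mm above the bench. The fixed oven is a grey box, 260 (x) x 300 x 150 mm, with a blue lower panel and this one wide drawer at the top. Axes as the oven: x to its back, z up
- oven_drawer0 (a joint): how far the drawer is out, in m: 0 = fully shut, 0.182 = at its stop. It slides along the oven's -x axis (towards the robot) with about 3 N of friction and stays where it is left; it may start slightly ajar
- drawer_floor (a point): middle of the drawer's inner floor, 76 mm above the bench; moves with the drawer. Axes: x towards the back of the oven (the drawer is pulled along -x), y along the front, z up. Inside, the drawer is 215 mm (x) by 258 mm (y), its side walls are 52 mm high above this floor and 6 mm thick, the front 62 mm. With the drawer at its stop the part from x = -0.107 to x = +0.068 is clear of the oven's roof
- console: blue key console with an aluminium top, 150 x 150 x 60 mm, fixed, with four keys in a square of 2 x 2, 62 mm apart; which key is at which place varies. Origin at the centre of its underside
- board: plywood stock board lying on the bench, 250 x 270 x 8 mm, fixed, with the ingots and a few other things on it in rows. Origin at the centre of its underside
- stub: a half ingot: same section as an ingot, but only 52 mm long over all, to be left where it is. Origin at the middle of the bar, 12 mm above its underside; x along its length
- plug: black rubber plug, a cone 38 mm across and 22 mm high, on the board; bystander. Origin at the centre of its underside
- ingot0: a full white-metal ingot: silvery bar 84 mm long (102 mm with the low 9 mm lug at each end), 28 mm wide, 24 mm high, about 0.42 kg, on the stock board (None if absent). Origin at the middle of the bar, 12 mm above its underside; x along its length, y across, z up
- ingot1: a full white-metal ingot: silvery bar 84 mm long (102 mm with the low 9 mm lug at each end), 28 mm wide, 24 mm high, about 0.42 kg, on the stock board (None if absent). Origin at the middle of the bar, 12 mm above its underside; x along its length, y across, z up
- ingot2: a full white-metal ingot: silvery bar 84 mm long (102 mm with the low 9 mm lug at each end), 28 mm wide, 24 mm high, about 0.42 kg, on the stock board (None if absent). Origin at the middle of the bar, 12 mm above its underside; x along its length, y across, z up
- ingot3: a full white-metal ingot: silvery bar 84 mm long (102 mm with the low 9 mm lug at each end), 28 mm wide, 24 mm high, about 0.42 kg, on the stock board (None if absent). Origin at the middle of the bar, 12 mm above its underside; x along its length, y across, z up
- key_bar_top (a point): centre of the top of the bar key: oblong grey cap 18 x 44 mm; its top is 84 mm above the bench when up, and it is pressed straight down
- key_bar (a joint): travel of the bar key in m: 0 = up, 0.008 = fully down; a spring needs 1.5 N to start and 5 N to push it fully down, and lifts it when let go
- key_square_top (a point): centre of the top of the square key: grey cap 28 x 28 mm; its top is 84 mm above the bench when up, and it is pressed straight down
- key_square (a joint): travel of the square key in m: 0 = up, 0.008 = fully down; a spring needs 1.5 N to start and 5 N to push it fully down, and lifts it when let go
- key_round_top (a point): centre of the top of the round key: flat round grey cap 28 mm across; its top is 84 mm above the bench when up, and it is pressed straight down
- key_round (a joint): travel of the round key in m: 0 = up, 0.008 = fully down; a spring needs 1.5 N to start and 5 N to push it fully down, and lifts it when let go
- key_stop_top (a point): centre of the top of the stop key: grey mushroom head 42 mm across, standing 12 mm higher than the other keys; not to be pressed; its top is 96 mm above the bench when up, and it is pressed straight down
- key_stop (a joint): travel of the stop key in m: 0 = up, 0.008 = fully down; a spring needs 1.5 N to start and 5 N to push it fully down, and lifts it when let go
Mind the look-alikes: they are no part of the job. Leave any orange or turquoise look-alike of the ingot1 alone.

How it is judged:
By the outcome, as a careful person would: the job done as asked, in the order asked, and still so for the second after the job is handed in, with the robot touching nothing.
Of ingot0, ingot1, ingot2, ingot3 only 2 to 4 are there at a start; the rules pass over those that are not, and their reading is None.
At some moment in a run one of ingot0, ingot1, ingot2, ingot3 may be knocked a few centimetres aside while the robot is not near it.
Once in a run the grip may slacken for a moment while it holds something.
It also fails if it takes over 210 s, if anything falls off the work surface, if the arm or the gripper's body presses on something with over 40 N, if the wrist force passes 120 N, or if a joint passes its speed limit or range.

ROBOT

A 7-joint arm with a two-finger parallel gripper is mounted at the origin on the work surface. World frame = base frame: x ahead of the robot, y to its left, z up, the work surface at z = 0. Lengths are in m, angles in degrees, forces in N, time in s.
With the tool pointing down it reaches from about 0.425 to 0.875 m from the base axis. Payload 4.7 kg.
Tool frame: the origin (TCP) lies midway between the tips of the shut fingers; the grasp point (between the pads) lies 19 mm behind it; z points along the fingers, y is the direction in which the jaws open and shut (so a half turn about z gives the same grasp; the last joint's range is limited). The gripper opens to 87 mm and grips with 3 to 60 N. Pads are 19 mm wide; open, the fingers measure 117 mm over their backs; the gripper's body (75 mm by 190 mm) begins 51 mm behind the grasp point.
Start: joints at [64.521, 18.392, -4.016, 83.108, 1.295, 78.541, -3.26], TCP at [0.288, -0.583, 0.223] pointing down, gripper open.
Joint ranges: [-163.93, 163.93], [-17.29, 119.83], [-79.2, 71.16], [3.27, 140.29], [-89.18, 269.18], [5.43, 117.66], [-154.24, 154.24]. Speed limits (degrees/s): [147.25, 147.25, 180, 180, 180, 180, 180].

INTERFACE

Orientations are given as a 3x3 rotation matrix whose columns are the frame's x, y, z axes.
In Python, from cell import arm gives the robot as it stands.
- The arm moves only by the tool move_arm, never from a script. Its argument "steps" is a list that holds one entry, the list of rows, each a list of 4 numbers: the shift along the world's x, y, z scaled (see below), then the turn about the world's z scaled (see below). A call has 1 to 5 rows; each row shifts and turns the commanded pose from where the row before left it; what a row does not reach is not made up. The controller multiplies each number of a shift by 1 m and each number of a turn by 45 degrees. A row lasts 1/12 s, in which the tool goes at most 41.7 mm and 7.16 degrees, less where a joint would pass 70% of its speed; a pose out of reach is approached as far as the arm can. A call with a number of a shift or a turn outside -1 to 1 is refused whole. A call with a gripper value outside its range is refused whole. "fingers" is the gripper command: -1 is shut, 1 is fully open, values between are in proportion, set as the call begins (left out, the last holds). The fingers move at their own pace and stop on an object; the grip force is fixed at half the most. Time passes only in rows, so rows that do not move let the fingers close. It gives the time, the measured TCP pose, the force and the opening at its end, in the units of the state.
- arm.get_state(): the state, without advancing time (a new reading comes with each control period).
- arm.grab_frame(name): name is "side" or "top"; returns (picture, depth): 420x560x3 uint8, blue, green, red; 420x560 float32, m along the optical axis (not along the pixel's ray), 0 where there is no reading.
- arm.camera_info(name): a dict with "camera_matrix" (3x3 intrinsics, pixels), "world_from_camera" (4x4, takes a point from camera to world coordinates). Camera axes: x right, y down, z forward; pixel columns grow to the right and rows downward; lengths in m; the calibration is good to about 2 mm. A picture is of the moment at which its call begins. camera_info takes no time and is no camera call.
- arm.finish_job(): hands the job in, once; it reports no verdict.
Trained networks look in the newest picture that a camera, given by its name, has taken for a name from the list of things; names that differ only in an ending like _2 or _b are one class to them, and where a whole thing is asked for, a point or a joint stands for the part that bears it (a point fixed in the world has none). Each returns a list of dicts, best first, with "p" (0 to 1); they miss things now and then, are a little off and sometimes report something else, mostly with a low value. They report only what shows in the picture. A call takes as long as a camera call. They do not tell look-alikes from the thing itself.
- arm.recognise(camera, query): "location" ([column, row] as shares, 0 to 1, of the picture: columns of its width, rows of its height, amid what is visible of it).
- arm.silhouettes(camera, query): "mask" (420x560 bool, what is visible of it) and "location" ([column, row] as shares, 0 to 1, of the picture: columns of its width, rows of its height, amid what is visible of it).
- arm.spot_point(camera, query): "location" ([column, row] as shares, 0 to 1, of the picture: columns of its width, rows of its height: a listed point, or the origin of a listed thing).
The state is a dict: "t": time; "joint_pos": joint angles; "joint_velocities": joint speeds; "joint_torque": joint torques, N m; "eef_pos": TCP position; "orientation": TCP orientation; "contact_force": force on the tool from outside, world axes, zero at the start; "wrist_torque": the same for the moment, N m; "width": opening from 0.0 (shut) to 1.0 (fully open).
Only numpy, scipy, OpenCV 4.12 (cv2) and the standard library are available. Lean on these libraries where they do the work, as an engineer would, in place of code of your own. Each camera call takes 0.05 s, during which the arm holds its last target.

## Working session

There is one attempt and no reset: what is moved stays moved. The work goes in short steps, Python scripts to look and compute and a tool call to move; the robot and the scene stay as the last step left them, time stands still between calls to the robot, and variables do not carry over. Pictures are saved under pics/ and viewed, and the job is handed in when it is done.

Besides the shell and the picture viewer there is one more tool, called as name([rows], argument=value, ...), one row to a line, values as JSON. move_arm: Moves the arm, as the interface text tells. Its arguments: {"type":"object","properties":{"steps":{"type":"array"},"fingers":{"type":"number"}},"required":["steps"]}

```bash
ls; mkdir -p pics
cat > h.py <<'E'
import numpy as np, cv2
from cell import arm
def cam(n):
    i=arm.camera_info(n); return np.array(i["camera_matrix"]),np.array(i["world_from_camera"])
def w2p(n,P):
    K,T=cam(n); P=np.atleast_2d(P); c=(np.linalg.inv(T)@np.c_[P,np.ones(len(P))].T)[:3]; u=K@c; return (u[:2]/u[2]).T
def cloud(n,d):
    K,T=cam(n); v,u=np.mgrid[:d.shape[0],:d.shape[1]]
    c=np.stack([(u-K[0,2])/K[0,0]*d,(v-K[1,2])/K[1,1]*d,d,np.ones_like(d)],-1)
    return (c@T.T)[...,:3]
def onz(n,u,v,z):
    K,T=cam(n); r=T[:3,:3]@np.linalg.inv(K)@[u,v,1]; o=T[:3,3]; return o+r*(z-o[2])/r[2]
E
python3 - <<'E'
from h import *
for n in("side","top"):
    p,d=arm.grab_frame(n); cv2.imwrite(f"pics/{n}0.png",p); np.save(f"/tmp/{n}0.npy",d)
    K,T=cam(n); print(n,K.round(1).tolist(),T.round(3).tolist())
    for q in ["oven_drawer0_handle","drawer_floor","console","board","stub","plug","ingot0","key_bar_top","key_square_top","key_round_top","key_stop_top"]:
        r=arm.spot_point(n,q)
        print(q,[(round(x["location"][0]*560),round(x["location"][1]*420),round(x["p"],2)) for x in r])
s=arm.get_state();print(s)
E
```

```text
pics
side [[452.1, 0.0, 277.3], [0.0, 452.1, 205.4], [0.0, 0.0, 1.0]] [[0.98, -0.123, 0.156, 0.363], [-0.199, -0.642, 0.74, -0.898], [0.009, -0.756, -0.654, 0.882], [0.0, 0.0, 0.0, 1.0]]
oven_drawer0_handle [(295, 190, 0.56)]
drawer_floor []
console [(241, 158, 0.88)]
board [(284, 323, 0.89), (239, 161, 0.67)]
stub [(307, 311, 0.65)]
plug [(262, 359, 0.78)]
ingot0 [(251, 287, 0.76), (242, 251, 0.67), (263, 319, 0.62), (191, 284, 0.58), (322, 343, 0.57)]
key_bar_top [(231, 145, 0.6), (263, 359, 0.2), (227, 132, 0.16)]
key_square_top [(248, 129, 0.66), (251, 141, 0.63)]
key_round_top [(247, 130, 0.47)]
key_stop_top [(224, 133, 0.5)]
top [[480.8, 0.0, 279.1], [0.0, 480.8, 215.0], [0.0, 0.0, 1.0]] [[0.05, -0.974, 0.219, 0.324], [-0.999, -0.049, 0.009, -0.008], [0.002, -0.219, -0.976, 1.153], [0.0, 0.0, 0.0, 1.0]]
oven_drawer0_handle [(266, 192, 0.58), (128, 224, 0.53)]
drawer_floor [(130, 225, 0.34)]
console [(128, 242, 0.66)]
board [(407, 251, 0.66), (402, 224, 0.42)]
stub [(403, 224, 0.48)]
plug [(447, 282, 0.67), (441, 223, 0.44)]
ingot0 [(313, 280, 0.87), (441, 227, 0.83), (371, 273,
[... 311 characters left out ...]
68465]), 'joint_velocities': array([-0.04406063,  0.02598347, -0.02706208, -0.03389285, -0.01665926,
       -0.02028052, -0.06888777]), 'joint_torque': array([-4.83852782e-04, -4.91105533e+01, -4.03293846e-01, -3.12768030e+01,
       -6.37645810e-02,  3.38986970e-02,  2.07927576e-05]), 'eef_pos': array([ 0.2878648 , -0.58283013,  0.22261614]), 'orientation': array([[ 8.96562561e-01,  4.42917117e-01,  3.02428659e-05],
       [ 4.42917116e-01, -8.96562549e-01, -1.56767616e-04],
       [-4.23204394e-05,  1.53947058e-04, -9.99999987e-01]]), 'contact_force': array([ 0.1691548 , -0.55421192, -0.23054606]), 'wrist_torque': array([ 0.05632962, -0.03348603, -0.01918275]), 'width': 0.9999498721963078}
```

View pics/side0.png

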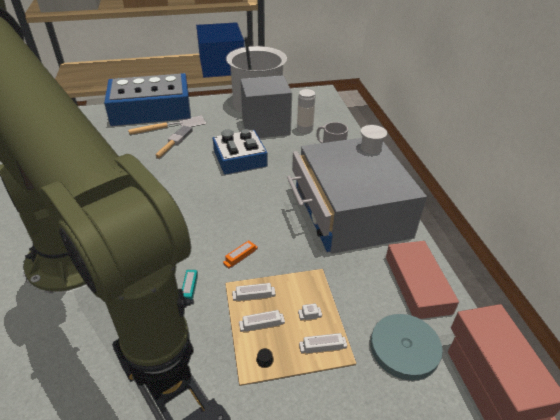

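View pics/top0.png

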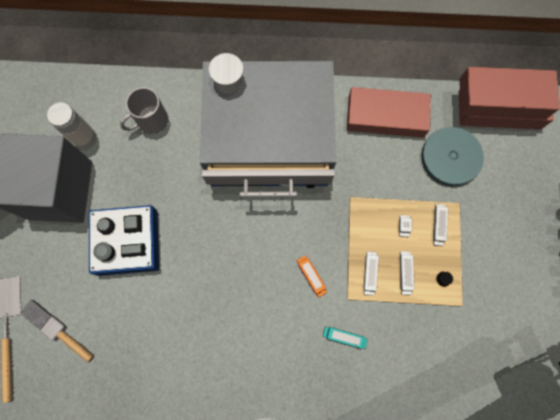

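Run:
```python
from h import *
p=cv2.imread("pics/top0.png"); d=np.load("/tmp/top0.npy"); C=cloud("top",d)
a=cv2.resize(p[195:285,80:170],None,fx=4,fy=4,interpolation=3)
b=cv2.resize(p[190:310,340:470],None,fx=3,fy=3,interpolation=3)
c=cv2.resize(p[140:215,195:345],None,fx=4,fy=4,interpolation=3)
H=np.zeros((660,760,3),np.uint8);H[:360,:360]=a;H[:360,365:365+390]=b;H[360:660,:600]=c
cv2.imwrite("pics/crop0.png",H[:600])
for n,u,v in [("round",105,226),("square",132,223),("stop",103,252),("bar",132,250),("i",371,273),("i",407,274),("i",441,225),("stub",405,226),("plug",445,279),("handle",268,193),("oven",268,110),("front",268,172),("panel?",268,182),("brd",390,250),("bench",250,300)]:
    print(n,C[v,u].round(4))
```

```text
round [0.5186 0.3945 0.0861]
square [0.5286 0.3346 0.0855]
stop [0.4581 0.3875 0.0963]
bar [0.4673 0.3277 0.0846]
i [ 0.4487 -0.2178  0.0308]
i [ 0.4501 -0.3005  0.0351]
i [ 0.5712 -0.3835  0.0311]
stub [ 0.5642 -0.2974  0.0324]
plug [ 0.4436 -0.3905  0.0289]
handle [0.6059 0.0294 0.117 ]
oven [0.7909 0.039  0.1482]
front [0.6488 0.0314 0.136 ]
panel? [0.6411 0.0321 0.0845]
brd [ 0.509  -0.2678  0.0058]
bench [0.3739 0.0617 0.0013]
```

View pics/crop0.png

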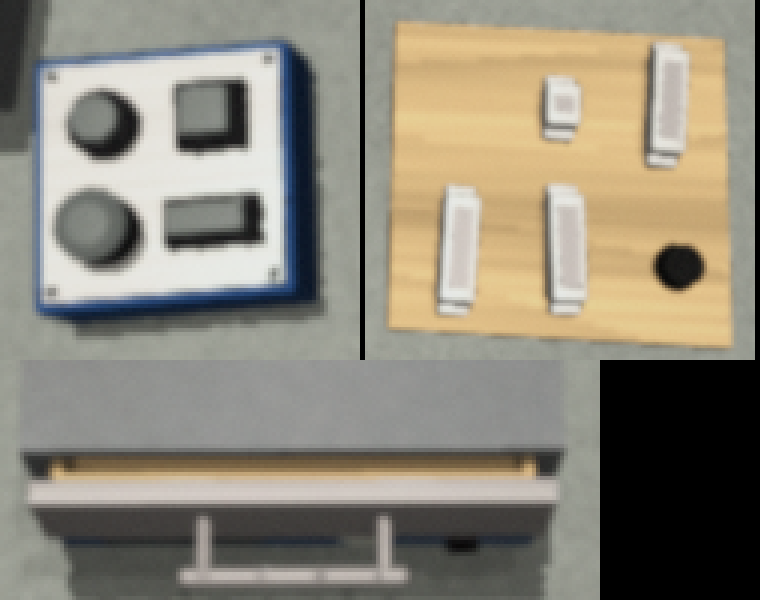

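The things that could be confused: ingots at (371,273), (407,274) and (441,225) are on the board and full length. The half ingot is at (405,226), and the orange (312,276) and turquoise (346,338) look-alikes are off the board. Keys: small round cap (105,226), square (132,223), mushroom (103,252, larger and higher), bar (132,250). The drawer is ajar, with its handle at (268,193). Next I refine the positions from depth.

```bash
cat >> h.py <<'E'
def blob(C,cx,cy,r,z0,z1):
    m=(np.hypot(C[...,0]-cx,C[...,1]-cy)<r)&(C[...,2]>z0)&(C[...,2]<z1)
    P=C[m]; 
    if len(P)<5: return None
    (c,s,a)=cv2.minAreaRect((P[:,:2]*1000).astype(np.float32))
    q=P[:,:2]-P[:,:2].mean(0); w,V=np.linalg.eigh(q.T@q); ax=V[:,1]*np.sign(V[0,1]+1e-9)
    return len(P),P.mean(0).round(4),np.array(c).round(1),np.array(s).round(1),round(np.degrees(np.arctan2(ax[1],ax[0])),1)
E
python3 - <<'E'
from h import *
for n in ("top","side"):
    d=np.load(f"/tmp/{n}0.npy"); C=cloud(n,d); print(n)
    for k,x,y,z0,z1 in [("round",.5186,.3945,.079,.092),("square",.5286,.3346,.079,.092),("stop",.4581,.3875,.09,.105),("bar",.467,.328,.079,.092)]:
        print(k,blob(C,x,y,.03,z0,z1))
    for k,x,y in [("A",.4487,-.2178),("B",.450,-.3005),("C",.571,-.3835),("stub",.564,-.297)]:
        print(k,blob(C,x,y,.07 if k!="stub" else .04,.024,.045))
    print("handle",blob(C,.606,.03,.075,.107,.124))
    m=(C[...,2]>.13)&(C[...,2]<.145)&(C[...,0]>.62)&(C[...,0]<.67)&(abs(C[...,1]-.03)<.16); P=C[m]; print("front",len(P),P.min(0),P.max(0),np.polyfit(P[:,1],P[:,0],1))
    m=(C[...,2]>.142)&(C[...,2]<.156)&(C[...,0]>.64)&(C[...,0]<.97)&(abs(C[...,1]-.03)<.2); P=C[m]; print("roof",P[:,:2].min(0),P[:,:2].max(0),cv2.minAreaRect((P[:,:2]*1000).astype(np.float32)))
E
```

```text
top
round (117, array([0.524 , 0.3997, 0.0838]), array([524.3, 399.6]), array([26.9, 25.9]), np.float64(67.4))
square (154, array([0.5323, 0.3382, 0.084 ]), array([532.5, 338.2]), array([28.5, 27.4]), np.float64(68.1))
stop (235, array([0.4622, 0.3908, 0.0948]), array([463.2, 392.3]), array([38.2, 38.9]), np.float64(-79.6))
bar (160, array([0.4712, 0.3294, 0.0842]), array([471.3, 330. ]), array([18.8, 43.7]), np.float64(-81.8))
A (446, array([ 0.4513, -0.2185,  0.0321]), array([ 451.8, -219.4]), array([28.8, 84. ]), np.float64(-3.1))
B (465, array([ 0.4565, -0.3003,  0.0319]), array([ 457.4, -274.3]), array([85.6, 86.4]), np.float64(-0.2))
C (433, array([ 0.576 , -0.3833,  0.0319]), array([ 570.3, -374. ]), array([80.7, 91.4]), np.float64(-4.0))
stub (171, array([ 0.5691, -0.2992,  0.0317]), array([ 569.6, -300.2]), array([29.4, 34.4]), np.float64(1.8))
handle (488, array([0.618 , 0.0314, 0.1164]), array([621.6,  30.8]), array([ 42.3, 130.6]), np.float64(-88.3))
front 1089 [ 0.63340819 -0.11524171  0.13008481] [0.66996834 0.18125888 0.1445952 ] [-0.04169018  0.65104413]
roof [ 0.6416
[... 679 characters left out ...]
B (461, array([ 0.4548, -0.3006,  0.0296]), array([ 454.6, -275. ]), array([83.5, 87.9]), np.float64(5.2))
C (493, array([ 0.5746, -0.3861,  0.0297]), array([ 577.2, -357.6]), array([87. , 83.6]), np.float64(-4.5))
stub (160, array([ 0.5679, -0.3024,  0.0295]), array([ 568. , -300.6]), array([29.7, 33. ]), np.float64(-12.1))
handle (272, array([0.6203, 0.0256, 0.1142]), array([630.8,  30.4]), array([ 62.4, 133.4]), np.float64(-88.7))
front 491 [ 0.63247505 -0.11943288  0.13013047] [0.66998331 0.18706523 0.1445194 ] [-0.02906973  0.65082047]
roof [ 0.65887832 -0.11838641] [0.92090821 0.19231488] ((789.78564453125, 39.68461608886719), (248.16102600097656, 305.8865051269531), 3.191412925720215)
```

move_arm([
  [[0.04, 0.01, 0.005, 0], [0.04, 0.01, 0.005, 0], [0.04, 0.01, 0.005, 0], [0.04, 0.01, 0.005, 0], [0.04, 0.01, 0.005, 0]],
], fingers=-1)

```text
t: 1.62
eef_pos: [0.4895, -0.5322, 0.2481]
orientation: [[0.897, 0.442, 0.0], [0.442, -0.897, -0.0], [0.0, 0.0, -1.0]]
contact_force: [-0.5, -0.4, 0.2]
width: 0.709
```

move_arm([
  [[0, 0.04, 0, 0.14], [0, 0.04, 0, 0.14], [0, 0.04, 0, 0.14], [0, 0.04, 0, 0.14], [0, 0.04, 0, 0.14]],
])

```text
t: 2.03
eef_pos: [0.4878, -0.3308, 0.2474]
orientation: [[0.528, 0.849, -0.0], [0.849, -0.528, -0.0], [-0.0, -0.0, -1.0]]
contact_force: [1.0, 0.3, 0.4]
width: 0.331
```

move_arm([
  [[0, 0.04, 0, 0.14], [0, 0.04, 0, 0.14], [0, 0.04, 0, 0.14], [0, 0.04, 0, 0.14], [0, 0.04, 0, 0.14]],
])

```text
t: 2.45
eef_pos: [0.4875, -0.131, 0.2478]
orientation: [[0.007, 1.0, 0.001], [1.0, -0.007, -0.001], [-0.001, 0.001, -1.0]]
contact_force: [1.0, -0.7, 0.0]
width: 0.018
```

move_arm([
  [[0, 0.04, 0, 0.06], [0, 0.04, 0, 0], [0, 0.04, 0, 0], [0, 0.04, 0, 0], [0, 0.04, 0, 0]],
])

```text
t: 2.87
eef_pos: [0.4875, 0.069, 0.248]
orientation: [[-0.034, 0.999, 0.001], [0.999, 0.034, -0.001], [-0.001, 0.001, -1.0]]
contact_force: [0.4, -0.1, -0.0]
width: 0.006
```

move_arm([
  [[0, 0.04, 0, 0], [0, 0.04, 0, 0], [0, 0.04, 0, 0], [0, 0.04, 0, 0], [0, 0.04, 0, 0]],
])

```text
t: 3.28
eef_pos: [0.4878, 0.2689, 0.2481]
orientation: [[-0.034, 0.999, 0.001], [0.999, 0.034, -0.0], [-0.0, 0.001, -1.0]]
contact_force: [0.9, 0.4, -0.1]
width: 0.008
```

move_arm([
  [[0.012, 0.04, -0.03, 0], [0.012, 0.04, -0.03, 0], [0.012, 0.04, -0.03, 0], [0, 0.01, -0.03, 0], [0, 0, 0, 0]],
])

```text
t: 3.7
eef_pos: [0.513, 0.3759, 0.138]
orientation: [[-0.039, 0.999, -0.01], [0.999, 0.039, -0.003], [-0.002, -0.01, -1.0]]
contact_force: [-1.7, -1.4, -1.3]
width: 0.005
```

Run:
```python
from h import *
s=arm.get_state(); print(s["joint_pos"].round(1),s["eef_pos"].round(4),s["contact_force"].round(2))
p,d=arm.grab_frame("top"); cv2.imwrite("pics/t1.png",cv2.resize(p[150:300,40:240],None,fx=3,fy=3))
```

```text
[ -2.3  27.3 -47.6  89.5  20.4  72.9 -50.7] [0.513  0.3759 0.138 ] [-1.74 -1.35 -1.25]
```

View pics/t1.png

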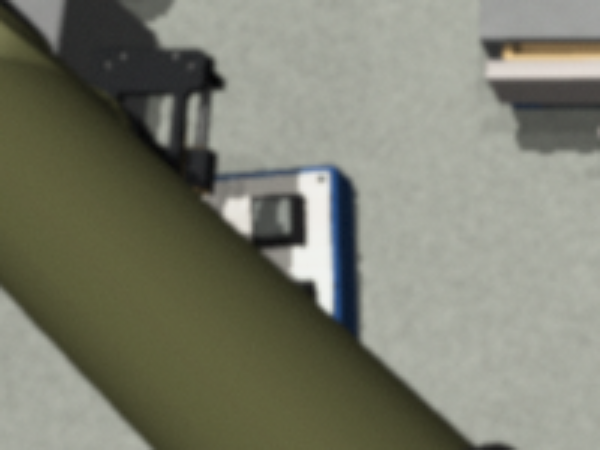

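Run:
```python
from h import *
s=arm.get_state(); print(s["joint_pos"].round(1),s["eef_pos"].round(4),s["contact_force"].round(2))
C=cloud("top",np.load("/tmp/top0.npy"))
for u,v in [(20,170),(60,170),(58,210),(86,215),(5,210),(75,180)]: print(u,v,C[v,u].round(3))
```

```text
[ -2.2  27.1 -47.6  89.4  20.4  73.  -50.6] [0.5145 0.3746 0.141 ] [ 0.21 -0.95  0.57]
20 170 [0.616 0.56  0.17 ]
60 170 [0.622 0.478 0.164]
58 210 [0.54  0.483 0.135]
86 215 [ 0.56   0.478 -0.003]
5 210 [0.557 0.663 0.024]
75 180 [0.624 0.479 0.083]
```

move_arm([
  [[0, 0, 0, 0], [0, 0, 0, 0]],
])

```text
t: 3.92
eef_pos: [0.5183, 0.3739, 0.1466]
orientation: [[-0.033, 0.999, 0.003], [0.999, 0.033, 0.001], [0.0, 0.003, -1.0]]
contact_force: [-0.0, -0.0, 0.0]
width: 0.006
```

move_arm([
  [[0.003, 0.013, 0, 0], [0.003, 0.012, 0, 0], [0, 0, -0.02, 0], [0, 0, -0.02, 0], [0, 0, -0.01, 0]],
])

```text
t: 4.33
eef_pos: [0.5241, 0.3979, 0.095]
orientation: [[-0.033, 0.999, 0.002], [0.999, 0.033, -0.001], [-0.001, 0.002, -1.0]]
contact_force: [0.9, -0.7, -0.4]
width: 0.005
```

move_arm([
  [[0, 0, -0.01, 0], [0, 0, -0.008, 0], [0, 0, -0.003, 0], [0, 0, 0, 0], [0, 0, 0, 0]],
])

```text
t: 4.75
eef_pos: [0.5243, 0.3985, 0.0764]
orientation: [[-0.033, 0.999, 0.003], [0.999, 0.033, -0.001], [-0.001, 0.003, -1.0]]
contact_force: [-3.0, -4.5, 9.7]
width: 0.008
```

move_arm([
  [[0, 0, 0.03, 0], [0, 0, 0.03, 0], [0, 0, 0.03, 0], [0, 0, 0.03, 0], [0, 0, 0.01, 0]],
], fingers=-0.4)

```text
t: 5.17
eef_pos: [0.5247, 0.4013, 0.2099]
orientation: [[-0.034, 0.999, 0.007], [0.999, 0.034, 0.005], [0.005, 0.007, -1.0]]
contact_force: [0.6, 0.0, 0.7]
width: 0.263
```

Run:
```python
from h import *
p,d=arm.grab_frame("top"); C=cloud("top",d)
s=arm.get_state(); print(s["eef_pos"].round(4),s["contact_force"].round(2))
m=(C[...,2]>.108)&(C[...,2]<.124)&(C[...,0]>.56)&(C[...,0]<.618)&(abs(C[...,1]-.03)<.08);P=C[m];print(len(P),P.mean(0),P.min(0),P.max(0),np.polyfit(P[:,1],P[:,0],1))
k=P[:,2]>.113;print(P[k].mean(0),np.median(P[k],0))
print([ (np.array(r["location"])*[560,420],r["p"]) for r in arm.spot_point("top","oven_drawer0_handle")])
m=(C[...,2]>.13)&(C[...,2]<.143)&(C[...,0]>.62)&(C[...,0]<.665)&(abs(C[...,1]-.03)<.12);P=C[m];print(np.percentile(P[:,0],[0,5,50,95,100]),np.polyfit(P[:,1],P[:,0],1))
cv2.imwrite("pics/t2.png",p)
```

```text
[0.5249 0.4015 0.21  ] [-0.15  1.05  0.06]
304 [0.60657054 0.03010057 0.11654986] [ 0.59776699 -0.03538196  0.11028939] [0.61753768 0.09220205 0.12234735] [-0.03855886  0.60773118]
[0.60644878 0.02998276 0.11689883] [0.60622878 0.02962772 0.11686381]
[(array([268.128, 191.898]), 0.7), (array([130.48 , 246.918]), 0.68), (array([130.312, 224.112]), 0.37)]
[0.63421207 0.6381588  0.6483558  0.65990955 0.6647556 ] [-0.04517473  0.65008413]
```

View pics/t2.png

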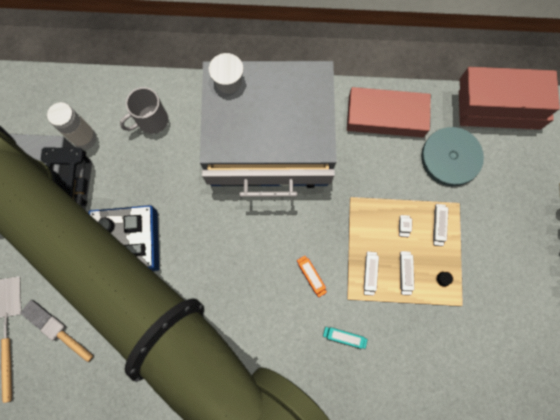

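move_arm([
  [[0.016, -0.037, 0, 0], [0.016, -0.037, 0, 0], [0.016, -0.037, 0, 0], [0.016, -0.037, 0, 0], [0.016, -0.037, 0, 0]],
], fingers=-0.5)

```text
t: 5.68
eef_pos: [0.6028, 0.2118, 0.2016]
orientation: [[-0.035, 0.999, -0.002], [0.999, 0.035, -0.001], [-0.001, -0.002, -1.0]]
contact_force: [1.4, 0.3, -0.6]
width: 0.248
```

move_arm([
  [[0, -0.037, 0, 0], [0, -0.037, 0, 0], [0, -0.037, 0, 0], [0, -0.037, 0, 0], [0, -0.037, 0, 0]],
])

```text
t: 6.1
eef_pos: [0.6018, 0.027, 0.2016]
orientation: [[-0.034, 0.999, -0.003], [0.999, 0.034, -0.0], [-0.0, -0.003, -1.0]]
contact_force: [0.4, -0.0, 0.4]
width: 0.251
```

move_arm([
  [[0, 0, -0.02, 0], [0, 0, -0.02, 0], [0, 0, -0.02, 0], [0, 0, -0.01, 0], [0, 0, 0, 0]],
])

```text
t: 6.52
eef_pos: [0.6003, 0.0288, 0.1296]
orientation: [[-0.035, 0.999, -0.007], [0.999, 0.035, 0.0], [0.0, -0.007, -1.0]]
contact_force: [-0.7, -0.1, 1.2]
width: 0.251
```

move_arm([
  [[0.005, 0, 0, 0], [0, 0, 0, 0], [0, 0, -0.01, 0], [0, 0, -0.01, 0], [0, 0, -0.01, 0]],
])

```text
t: 6.93
eef_pos: [0.6082, 0.0295, 0.1031]
orientation: [[-0.035, 0.999, 0.001], [0.999, 0.035, -0.0], [-0.0, 0.001, -1.0]]
contact_force: [-0.7, 0.3, 0.2]
width: 0.252
```

move_arm([
  [[0, 0, 0, 0], [0, 0, 0, 0]],
])

```text
t: 7.1
eef_pos: [0.6072, 0.0293, 0.1025]
orientation: [[-0.035, 0.999, -0.002], [0.999, 0.035, -0.0], [0.0, -0.002, -1.0]]
contact_force: [-0.4, 0.5, -0.1]
width: 0.249
```

Run:
```python
from h import *
p,d=arm.grab_frame("side"); s=arm.get_state(); print(s["eef_pos"].round(4),s["contact_force"].round(2))
cv2.imwrite("pics/s2.png",cv2.resize(p[100:280,200:440],None,fx=3,fy=3))
```

```text
[0.6078 0.0294 0.1033] [-0.25  0.33 -0.53]
```

View pics/s2.png

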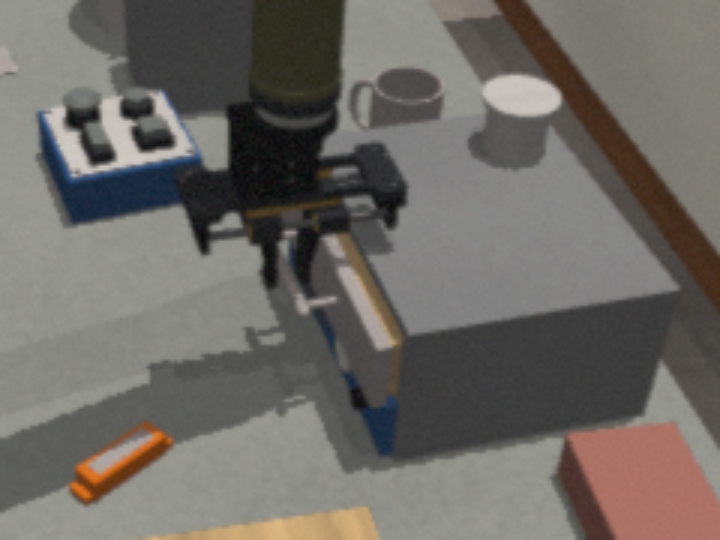

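The fingers straddle the bar, at about crop (290,265). I grip and pull.

move_arm([
  [[0, 0, -0.005, 0], [0, 0, 0, 0], [0, 0, 0, 0], [0, 0, 0, 0], [0, 0, 0, 0]],
], fingers=-1)

```text
t: 7.57
eef_pos: [0.607, 0.0294, 0.0982]
orientation: [[-0.035, 0.999, -0.002], [0.999, 0.035, -0.0], [-0.0, -0.002, -1.0]]
contact_force: [-3.0, 0.0, -2.1]
width: 0.114
```

move_arm([
  [[-0.01, 0, 0, 0], [-0.02, -0.001, 0, 0], [-0.02, -0.001, 0, 0], [-0.02, -0.001, 0, 0], [-0.02, -0.001, 0, 0]],
])

```text
t: 7.98
eef_pos: [0.5186, 0.0246, 0.0982]
orientation: [[-0.034, 0.999, 0.003], [0.999, 0.034, -0.0], [-0.0, 0.003, -1.0]]
contact_force: [3.5, -0.8, -4.6]
width: 0.11
```

move_arm([
  [[-0.015, -0.001, 0, 0], [-0.015, 0, 0, 0], [-0.015, -0.001, 0, 0], [-0.005, 0, 0, 0], [-0.005, 0, 0, 0]],
])

```text
t: 8.4
eef_pos: [0.4631, 0.0216, 0.0983]
orientation: [[-0.034, 0.999, 0.002], [0.999, 0.034, -0.003], [-0.003, 0.002, -1.0]]
contact_force: [4.4, -5.5, -10.7]
width: 0.113
```

move_arm([
  [[-0.005, 0, 0, 0], [-0.005, 0, 0, 0], [-0.005, 0, 0, 0], [0, 0, 0, 0]],
])

```text
t: 8.73
eef_pos: [0.4476, 0.0208, 0.0982]
orientation: [[-0.034, 0.999, -0.0], [0.999, 0.034, -0.004], [-0.004, -0.0, -1.0]]
contact_force: [-0.2, -7.9, -6.7]
width: 0.112
```

move_arm([
  [[-0.004, 0, 0, 0], [-0.004, 0, 0, 0], [0, 0, 0, 0], [0, 0, 0, 0]],
])

```text
t: 9.07
eef_pos: [0.4399, 0.0204, 0.0982]
orientation: [[-0.034, 0.999, -0.0], [0.999, 0.034, -0.004], [-0.004, -0.0, -1.0]]
contact_force: [1.6, -7.5, -6.8]
width: 0.115
```

move_arm([
  [[-0.004, 0, 0, 0], [-0.004, 0, 0, 0], [0, 0, 0, 0], [0, 0, 0, 0]],
])

```text
t: 9.4
eef_pos: [0.4361, 0.0202, 0.0984]
orientation: [[-0.033, 0.999, 0.01], [0.999, 0.034, -0.003], [-0.004, 0.01, -1.0]]
contact_force: [15.2, -9.0, -22.0]
width: 0.117
```

Run:
```python
from h import *
p,d=arm.grab_frame("side"); s=arm.get_state(); print(s["eef_pos"].round(4),s["contact_force"].round(2))
cv2.imwrite("pics/s3.png",p)
```

```text
[0.4361 0.0202 0.0984] [ 14.64  -8.82 -22.16]
```

View pics/s3.png

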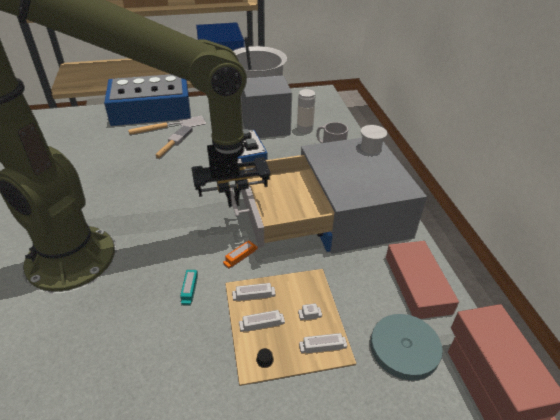

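move_arm([
  [[0, 0, 0, 0], [0, 0, 0, 0], [0, 0, 0, 0], [0, 0, 0, 0]],
], fingers=-0.5)

```text
t: 9.78
eef_pos: [0.4326, 0.0242, 0.0992]
orientation: [[-0.035, 0.999, 0.001], [0.999, 0.035, 0.001], [0.001, 0.001, -1.0]]
contact_force: [-0.8, -0.9, 0.3]
width: 0.238
```

move_arm([
  [[0, 0, 0.01, 0], [0, 0, 0.02, 0], [0, 0, 0.03, 0], [0, 0, 0.03, 0], [0, 0, 0.03, 0]],
])

```text
t: 10.2
eef_pos: [0.4318, 0.0241, 0.2209]
orientation: [[-0.036, 0.999, 0.001], [0.999, 0.036, -0.0], [-0.0, 0.001, -1.0]]
contact_force: [1.1, 0.1, 0.1]
width: 0.247
```

move_arm([
  [[0.01, -0.04, 0.01, 0], [0.01, -0.04, 0.01, 0], [0, -0.04, 0, -0.14], [0, -0.04, 0, -0.14], [0, -0.04, 0, -0.14]],
], fingers=0.4)

```text
t: 10.62
eef_pos: [0.4519, -0.1766, 0.2398]
orientation: [[0.295, 0.955, 0.002], [0.955, -0.295, -0.001], [-0.0, 0.002, -1.0]]
contact_force: [1.6, -0.7, 0.1]
width: 0.543
```

```bash
cat > look.py <<'E'
from h import *
import sys
n=sys.argv[1]
p,d=arm.grab_frame("top");C=cloud("top",d)
cv2.imwrite(f"pics/{n}.png",p)
s=arm.get_state(); print(s["eef_pos"].round(4),s["contact_force"].round(2),s["width"].round(3))
hsv=cv2.cvtColor(p,cv2.COLOR_BGR2HSV)
for r in arm.silhouettes("top","ingot0"):
    m=r["mask"]; P=C[m]; P=P[P[:,2]>.02]
    if len(P)<20: continue
    z=np.percentile(P[:,2],90); P=P[P[:,2]>z-.008]
    c,sz,a=cv2.minAreaRect((P[:,:2]*1000).astype(np.float32))
    q=P[:,:2]-P[:,:2].mean(0); w,V=np.linalg.eigh(q.T@q); ax=V[:,1]*np.sign(V[0,1])
    print("ingot",(np.array(r["location"])*[560,420]).round(),round(r["p"],2),P.mean(0).round(4),np.round(c,1),np.round(sz,1),round(np.degrees(np.arctan2(ax[1],ax[0])),1),"S",round(hsv[m][:,1].mean()))
E
python3 look.py t3;python3 - <<'E'
from h import *
p,d=arm.grab_frame("top");C=cloud("top",d)
m=(C[...,2]>.108)&(C[...,2]<.124)&(C[...,0]>.40)&(C[...,0]<.452)&(abs(C[...,1]-.02)<.08);P=C[m];print("handle",len(P),P.mean(0),np.polyfit(P[:,1],P[:,0],1))
m=(C[...,2]>.066)&(C[...,2]<.086)&(C[...,0]>.45)&(C[...,0]<.70)&(abs(C[...,1]-.02)<.15);P=C[m];print("floor",len(P),P.mean(0),P.min(0),P.max(0),cv2.minAreaRect((P[:,:2]*1000).astype(np.float32)))
E
```

```text
handle 331 [0.43775405 0.02090294 0.11650273] [-0.03432567  0.43847156]
floor 9004 [0.59189057 0.02779134 0.07635031] [ 0.46409108 -0.12333356  0.06635831] [0.69452058 0.16550355 0.08599856] ((580.3535766601562, 25.120162963867188), (218.34017944335938, 292.07073974609375), 2.87357497215271)Traceback (most recent call last):
  File "look.py", line 6, in <module>
    s=arm.get_state(); print(s["eef_pos"].round(4),s["contact_force"].round(2),s["width"].round(3))
                                                                               ^^^^^^^^^^^^^^^^
AttributeError: 'float' object has no attribute 'round'
```

View pics/t3.png

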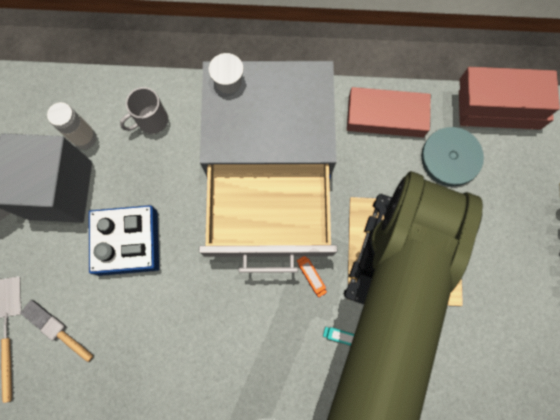

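move_arm([
  [[0, -0.01, 0, -0.14], [0, -0.01, 0, -0.14], [0, -0.01, 0, -0.14], [0, -0.01, 0, -0.14], [0, 0, 0, -0.14]],
])

```text
t: 11.13
eef_pos: [0.4515, -0.2166, 0.2391]
orientation: [[0.752, 0.659, 0.001], [0.659, -0.752, -0.001], [-0.0, 0.001, -1.0]]
contact_force: [-0.2, 0.1, 0.6]
width: 0.696
```

move_arm([
  [[0, 0, 0, -0.14], [0, 0, 0, -0.14], [0, 0, 0, -0.14], [0, 0, 0, -0.14], [0, 0, 0, -0.14]],
])

```text
t: 11.55
eef_pos: [0.452, -0.2142, 0.2393]
orientation: [[0.985, 0.172, 0.001], [0.172, -0.985, 0.0], [0.001, 0.0, -1.0]]
contact_force: [-0.2, 0.1, -0.1]
width: 0.696
```

move_arm([
  [[0, 0, 0, -0.14], [0, 0, 0, -0.14], [0, 0, 0, 0], [0, 0, 0, 0]],
])

```text
t: 11.88
eef_pos: [0.4519, -0.2145, 0.239]
orientation: [[0.999, -0.04, 0.001], [-0.04, -0.999, -0.0], [0.001, 0.0, -1.0]]
contact_force: [-0.4, -0.5, 0.8]
width: 0.7
```

```bash
sed -i 's/s\["width"\].round(3)/round(s["width"],3),s["joint_pos"].round(0)/' look.py; python3 look.py t4
python3 - <<'E'
from h import *
p,d=arm.grab_frame("side"); C=cloud("side",d);cv2.imwrite("pics/s4.png",p)
for k,x,y in [("A",.4487,-.2178),("B",.450,-.3005),("C",.571,-.3835),("stub",.564,-.297)]:
        print(k,blob(C,x,y,.05 if k!="stub" else .04,.024,.045))
E
```

```text
[ 0.4519 -0.2146  0.2388] [ 0.13 -0.11  0.59] 0.699 [ 52.   1. -30. 102.   0.  78. -70.]
ingot [371. 284.] 0.82 [ 0.428  -0.2153  0.0432] [ 390.  -117.9] [ 42.5 252.8] -61.7 S 29
ingot [314. 279.] 0.75 [ 0.4365 -0.081   0.0299] [402.2 -36.8] [ 84.4 143.1] 30.4 S 113
ingot [103. 225.] 0.57 [0.5241 0.3996 0.0839] [524.3 400.2] [26.3 26. ] 60.5 S 11
ingot [345. 337.] 0.55 [ 0.3009 -0.1634  0.0302] [ 311.7 -106.6] [198.6  25.9] 77.8 S 78
A (370, array([ 0.4498, -0.2213,  0.0295]), array([ 450.3, -220.3]), array([30.7, 83.6]), np.float64(-3.7))
B (437, array([ 0.4548, -0.3052,  0.0296]), array([ 455.1, -303.5]), array([83.5, 30.3]), np.float64(1.2))
C (481, array([ 0.5748, -0.3871,  0.0297]), array([ 575.3, -385.6]), array([29.6, 83.9]), np.float64(-4.3))
stub (162, array([ 0.5679, -0.3025,  0.0294]), array([ 568.4, -300.8]), array([29.5, 33.5]), np.float64(-6.3))
```

View pics/s4.png

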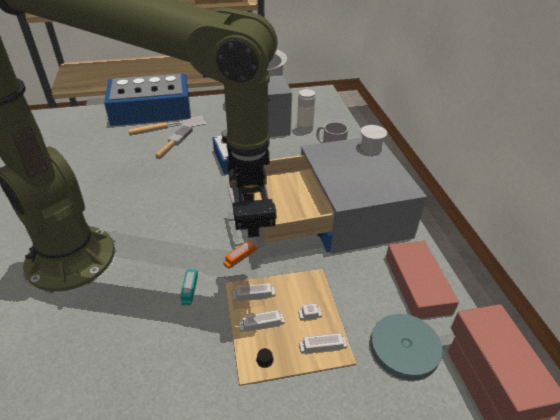

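move_arm([
  [[0, -0.005, -0.04, 0.01], [0, 0, -0.04, 0], [0, 0, -0.04, 0], [0, 0, -0.03, 0], [0, 0, -0.03, 0]],
])

```text
t: 12.45
eef_pos: [0.451, -0.2198, 0.0565]
orientation: [[0.999, -0.034, -0.001], [-0.034, -0.999, 0.0], [-0.001, -0.0, -1.0]]
contact_force: [0.8, -0.4, -0.4]
width: 0.701
```

move_arm([
  [[0, 0, 0, 0], [0, 0, -0.02, 0], [0, 0, -0.015, 0], [0, 0, 0, 0], [0, 0, 0, 0]],
])

```text
t: 12.87
eef_pos: [0.4521, -0.2202, 0.0243]
orientation: [[0.999, -0.035, 0.0], [-0.035, -0.999, 0.0], [0.0, -0.0, -1.0]]
contact_force: [-0.5, 0.4, 0.3]
width: 0.698
```

move_arm([
  [[0, 0, -0.008, 0], [0, 0, -0.004, 0], [0, 0, 0, 0]],
])

```text
t: 13.12
eef_pos: [0.4516, -0.2202, 0.0114]
orientation: [[0.999, -0.036, -0.0], [-0.036, -0.999, -0.0], [-0.0, 0.0, -1.0]]
contact_force: [0.1, 0.1, 0.2]
width: 0.701
```

move_arm([
  [[0, 0, 0, 0], [0, 0, 0, 0], [0, 0, 0, 0], [0, 0, 0, 0], [0, 0, 0, 0]],
], fingers=-1)

```text
t: 13.53
eef_pos: [0.4518, -0.2202, 0.0115]
orientation: [[0.999, -0.036, 0.0], [-0.036, -0.999, -0.0], [0.0, 0.0, -1.0]]
contact_force: [-0.1, -1.0, -0.9]
width: 0.403
```

move_arm([
  [[0, 0, 0, 0], [0, 0, 0, 0], [0, 0, 0.02, 0], [0, 0, 0.03, 0], [0, 0, 0.03, 0]],
])

```text
t: 13.95
eef_pos: [0.4498, -0.2194, 0.0904]
orientation: [[0.999, -0.036, -0.004], [-0.036, -0.999, 0.002], [-0.004, -0.002, -1.0]]
contact_force: [0.5, -0.2, -2.9]
width: 0.325
```

move_arm([
  [[0, 0, 0.04, 0.05], [0, 0, 0.04, 0.05], [0.012, 0.035, 0.005, 0], [0.012, 0.035, 0, 0], [0.012, 0.035, 0, 0]],
])

```text
t: 14.37
eef_pos: [0.4878, -0.1147, 0.1767]
orientation: [[0.999, 0.04, 0.001], [0.04, -0.999, -0.001], [0.001, 0.001, -1.0]]
contact_force: [0.9, 0.5, -4.2]
width: 0.318
```

move_arm([
  [[0.016, 0.041, 0, 0], [0.016, 0.041, 0, 0], [0.016, 0.041, 0, 0], [0.016, 0.041, 0, 0], [0.016, 0.04, 0, 0]],
])

```text
t: 14.78
eef_pos: [0.5634, 0.08, 0.1754]
orientation: [[0.999, 0.042, -0.001], [0.042, -0.999, -0.001], [-0.001, 0.001, -1.0]]
contact_force: [0.8, -0.8, -3.6]
width: 0.32
```

move_arm([
  [[0, 0, 0, 0], [0, 0, 0, 0]],
])

```text
t: 14.95
eef_pos: [0.5629, 0.0827, 0.1751]
orientation: [[0.999, 0.05, -0.002], [0.05, -0.999, 0.002], [-0.002, -0.002, -1.0]]
contact_force: [-0.3, -1.4, -4.7]
width: 0.321
```

Run:
```python
from h import *
p,d=arm.grab_frame("side");cv2.imwrite("pics/s5.png",p[60:360,130:530]); s=arm.get_state();print(s["eef_pos"].round(4),s["contact_force"].round(1),s["width"])
```

```text
[0.5629 0.0796 0.175 ] [-0.2 -1.4 -4.5] 0.3158676253304806
```

View pics/s5.png

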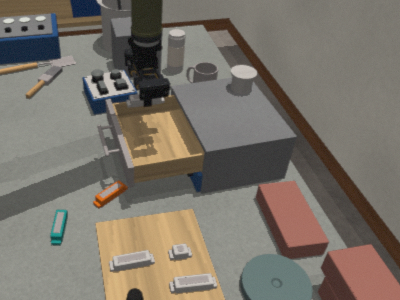

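move_arm([
  [[0.004, 0.01, 0, 0], [0, 0, -0.025, 0], [0, 0, -0.025, 0], [0, 0, -0.025, 0], [0, 0, -0.01, 0]],
])

```text
t: 15.42
eef_pos: [0.5654, 0.0866, 0.0876]
orientation: [[0.999, 0.04, -0.006], [0.04, -0.999, -0.002], [-0.006, 0.001, -1.0]]
contact_force: [-0.3, -0.8, -5.5]
width: 0.319
```

move_arm([
  [[0, 0, -0.004, 0], [0, 0, -0.003, 0], [0, 0, 0, 0], [0, 0, 0, 0]],
])

```text
t: 15.75
eef_pos: [0.5688, 0.0889, 0.0857]
orientation: [[0.999, 0.042, 0.002], [0.042, -0.999, 0.0], [0.002, 0.0, -1.0]]
contact_force: [-0.3, 1.0, -4.5]
width: 0.317
```

move_arm([
  [[0, 0, -0.003, 0], [0, 0, -0.002, 0], [0, 0, 0, 0], [0, 0, 0, 0]],
])

```text
t: 16.08
eef_pos: [0.5678, 0.0888, 0.0795]
orientation: [[0.999, 0.043, 0.0], [0.043, -0.999, -0.0], [0.0, 0.0, -1.0]]
contact_force: [0.3, 0.7, -4.1]
width: 0.322
```

Almost in contact. I lower another 1.5 mm and open partly.

move_arm([
  [[0, 0, -0.002, 0], [0, 0, 0, 0], [0, 0, 0, 0]],
])

```text
t: 16.33
eef_pos: [0.5691, 0.0889, 0.0794]
orientation: [[0.999, 0.042, 0.003], [0.042, -0.999, -0.001], [0.003, 0.001, -1.0]]
contact_force: [-1.2, -0.9, 5.6]
width: 0.32
```

move_arm([
  [[0, 0, 0, 0], [0, 0, 0, 0], [0, 0, 0, 0], [0, 0, 0, 0]],
], fingers=-0.05)

```text
t: 16.67
eef_pos: [0.5679, 0.0889, 0.0774]
orientation: [[0.999, 0.043, 0.0], [0.043, -0.999, 0.0], [0.0, 0.0, -1.0]]
contact_force: [-0.5, 0.1, 0.5]
width: 0.458
```

move_arm([
  [[0, 0, 0.01, 0], [0, 0, 0.02, 0], [0, 0, 0.03, 0], [0, 0, 0.04, 0], [0, 0, 0.03, 0]],
])

```text
t: 17.08
eef_pos: [0.5681, 0.0894, 0.2105]
orientation: [[0.999, 0.043, 0.002], [0.043, -0.999, 0.0], [0.002, -0.0, -1.0]]
contact_force: [1.2, -0.1, 1.0]
width: 0.471
```

move_arm([
  [[-0.008, -0.041, 0.005, -0.02], [-0.014, -0.041, 0, -0.02], [-0.014, -0.041, 0, -0.02], [-0.014, -0.041, 0, 0], [-0.014, -0.041, 0, 0]],
], fingers=0.3)

```text
t: 17.5
eef_pos: [0.5052, -0.111, 0.2133]
orientation: [[1.0, -0.004, 0.001], [-0.004, -1.0, -0.001], [0.001, 0.001, -1.0]]
contact_force: [0.3, 0.4, 0.1]
width: 0.643
```

```bash
python3 look.py t5
python3 - <<'E'
from h import *
p,d=arm.grab_frame("side"); C=cloud("side",d);cv2.imwrite("pics/s6.png",p)
for k,x,y in [("B",.450,-.3005),("C",.571,-.3835),("stub",.564,-.297)]:
        print(k,blob(C,x,y,.05 if k!="stub" else .04,.024,.045))
print(blob(C,.568,.089,.06,.09,.11))
E
```

```text
[ 0.502  -0.1219  0.2127] [-2.75 -6.99 -1.03] 0.645 [ 46.   5. -37. 102.   3.  75. -83.]
ingot [440. 227.] 0.9 [ 0.5735 -0.3804  0.0433] [ 447.1 -222.9] [ 76.4 489.2] -48.7 S 26
ingot [244. 210.] 0.75 [0.5666 0.0864 0.107 ] [463.7  56.7] [303.7  45.6] 10.5 S 13
ingot [311. 278.] 0.57 [ 0.4392 -0.0781  0.0351] [394.1 -62.3] [ 65.5 164.5] 19.1 S 112
ingot [260. 206.] 0.5 [0.4999 0.0418 0.1647] [500.6  32.5] [269.7 352.1] 79.7 S 78
B (433, array([ 0.4546, -0.3054,  0.0298]), array([ 455.2, -303.5]), array([83.7, 30. ]), np.float64(1.4))
C (480, array([ 0.5747, -0.387 ,  0.0297]), array([ 575.6, -385.4]), array([29.4, 84. ]), np.float64(-3.9))
stub (168, array([ 0.5676, -0.3027,  0.0293]), array([ 568. , -302.1]), array([28.6, 33.4]), np.float64(-2.8))
None
```

View pics/s6.png

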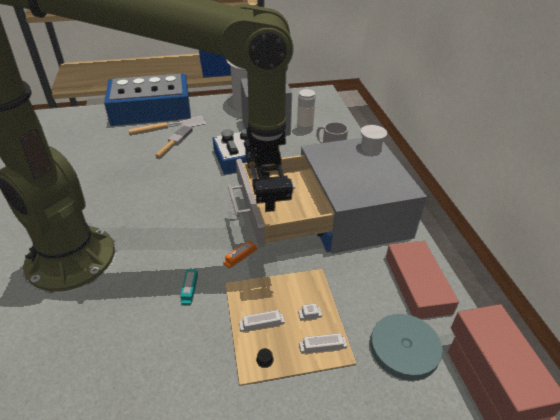

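View pics/t5.png

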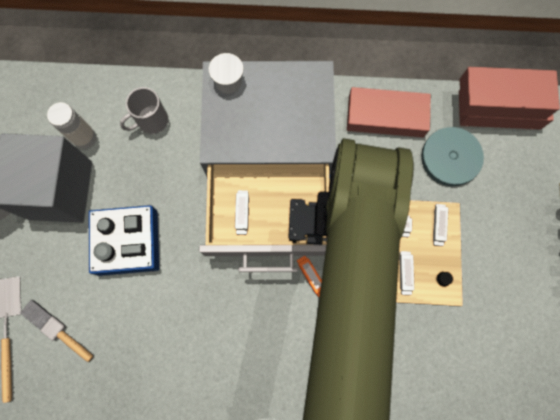

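Run:
```python
from h import *
C=cloud("top",np.load("/tmp/top0.npy"))
print(blob(C,.455,-.303,.05,.024,.045),blob(C,.575,-.385,.05,.024,.045))
print(arm.get_state()["eef_pos"])
```

```text
(453, array([ 0.4566, -0.3021,  0.0319]), array([ 458.2, -302.9]), array([85.6, 29.2]), np.float64(0.8)) (430, array([ 0.576 , -0.3837,  0.0319]), array([ 579.1, -385. ]), array([29.5, 88.6]), np.float64(-4.0))
[ 0.50476096 -0.11391536  0.21280596]
```

move_arm([
  [[-0.01, -0.038, 0, 0.01], [-0.01, -0.038, 0, 0], [-0.01, -0.038, 0, 0], [-0.01, -0.038, 0, 0], [-0.008, -0.037, 0, 0]],
])

```text
t: 18.07
eef_pos: [0.4582, -0.299, 0.2131]
orientation: [[1.0, 0.005, 0.001], [0.005, -1.0, -0.001], [0.001, 0.001, -1.0]]
contact_force: [0.8, -0.2, -0.1]
width: 0.65
```

move_arm([
  [[0, 0, -0.04, 0], [0, 0, -0.04, 0], [0, 0, -0.04, 0], [0, 0, -0.02, 0], [0, 0, 0, 0]],
])

```text
t: 18.48
eef_pos: [0.4554, -0.2949, 0.0675]
orientation: [[1.0, 0.005, -0.007], [0.005, -1.0, 0.007], [-0.007, -0.007, -1.0]]
contact_force: [-0.0, -0.6, -0.6]
width: 0.651
```

move_arm([
  [[0, -0.006, 0, 0], [0, 0, 0, 0], [0, 0, -0.02, 0], [0, 0, -0.02, 0], [0, 0, 0, 0]],
])

```text
t: 18.9
eef_pos: [0.4575, -0.3044, 0.0317]
orientation: [[1.0, 0.003, -0.001], [0.003, -1.0, 0.001], [-0.001, -0.001, -1.0]]
contact_force: [-0.7, 0.6, 0.0]
width: 0.651
```

move_arm([
  [[0, 0, 0, 0], [0, 0, 0, 0]],
])

```text
t: 19.07
eef_pos: [0.4595, -0.3054, 0.0345]
orientation: [[1.0, 0.003, 0.003], [0.003, -1.0, -0.002], [0.003, 0.002, -1.0]]
contact_force: [0.4, -0.3, -0.3]
width: 0.648
```

move_arm([
  [[-0.002, 0.001, -0.012, 0], [0, 0, -0.007, 0], [0, 0, -0.003, 0], [0, 0, 0, 0], [0, 0, 0, 0]],
])

```text
t: 19.48
eef_pos: [0.4558, -0.3034, 0.01]
orientation: [[1.0, 0.003, -0.001], [0.003, -1.0, 0.0], [-0.001, -0.0, -1.0]]
contact_force: [1.0, 0.1, -0.0]
width: 0.653
```

move_arm([
  [[0, 0, 0, 0], [0, 0, 0, 0], [0, 0, 0, 0], [0, 0, 0, 0], [0, 0, 0, 0]],
], fingers=-1)

```text
t: 19.9
eef_pos: [0.456, -0.3035, 0.0104]
orientation: [[1.0, 0.003, 0.0], [0.003, -1.0, -0.0], [0.0, 0.0, -1.0]]
contact_force: [0.2, 5.0, 0.6]
width: 0.358
```

move_arm([
  [[0, 0, 0, 0], [0, 0, 0, 0], [0, 0, 0.02, 0], [0, 0, 0.03, 0], [0, 0, 0.03, 0]],
])

```text
t: 20.32
eef_pos: [0.4542, -0.3026, 0.0892]
orientation: [[1.0, 0.003, -0.004], [0.003, -1.0, 0.003], [-0.004, -0.003, -1.0]]
contact_force: [0.1, -0.8, -3.7]
width: 0.317
```

move_arm([
  [[0, 0, 0.04, 0.03], [0, 0.01, 0.04, 0.02], [0.012, 0.04, 0.006, 0], [0.012, 0.04, 0, 0], [0.013, 0.04, 0, 0]],
])

```text
t: 20.73
eef_pos: [0.4926, -0.1738, 0.1767]
orientation: [[0.999, 0.04, 0.001], [0.04, -0.999, -0.001], [0.001, 0.001, -1.0]]
contact_force: [0.9, 0.4, -5.0]
width: 0.321
```

move_arm([
  [[0.016, 0.04, 0, 0], [0.016, 0.04, 0, 0], [0.016, 0.04, 0, 0], [0.016, 0.04, 0, 0], [0.013, 0.038, 0, 0]],
])

```text
t: 21.15
eef_pos: [0.5676, 0.0198, 0.1754]
orientation: [[0.999, 0.042, -0.001], [0.042, -0.999, -0.001], [-0.001, 0.0, -1.0]]
contact_force: [1.1, -0.8, -3.7]
width: 0.316
```

move_arm([
  [[0, 0, 0, 0], [0, 0, 0, 0], [0, 0, 0, 0]],
])

```text
t: 21.4
eef_pos: [0.5668, 0.0178, 0.1751]
orientation: [[0.999, 0.043, -0.002], [0.043, -0.999, -0.001], [-0.002, 0.001, -1.0]]
contact_force: [0.5, -1.1, -3.3]
width: 0.321
```

Run:
```python
from h import *
p,d=arm.grab_frame("side");cv2.imwrite("pics/s7.png",p[60:360,130:530]); s=arm.get_state();print(s["eef_pos"].round(4),s["contact_force"].round(1),s["width"])
```

```text
[0.5669 0.0166 0.1752] [-0.2 -0.7 -2.9] 0.323009159131722
```

View pics/s7.png

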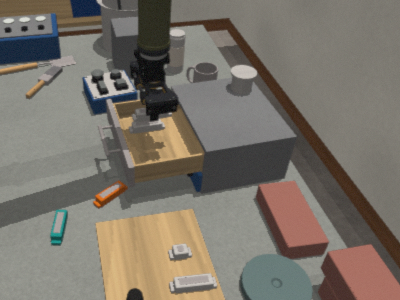

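move_arm([
  [[0, 0.008, 0, 0], [0, 0, -0.025, 0], [0, 0, -0.025, 0], [0, 0, -0.025, 0], [0, 0, -0.012, 0]],
])

```text
t: 21.87
eef_pos: [0.5653, 0.0248, 0.0861]
orientation: [[0.999, 0.04, -0.005], [0.04, -0.999, -0.001], [-0.005, 0.0, -1.0]]
contact_force: [-0.7, 0.7, -4.4]
width: 0.318
```

move_arm([
  [[0, 0, 0, 0], [0, 0, -0.004, 0], [0, 0, -0.002, 0], [0, 0, 0, 0], [0, 0, 0, 0]],
])

```text
t: 22.28
eef_pos: [0.5684, 0.0263, 0.0844]
orientation: [[0.999, 0.042, 0.002], [0.042, -0.999, -0.0], [0.002, 0.0, -1.0]]
contact_force: [0.3, 0.5, -4.4]
width: 0.319
```

move_arm([
  [[0, 0, -0.004, 0], [0, 0, -0.003, 0], [0, 0, 0, 0], [0, 0, 0, 0]],
])

```text
t: 22.62
eef_pos: [0.5695, 0.0263, 0.0783]
orientation: [[0.999, 0.043, 0.004], [0.043, -0.999, -0.001], [0.004, 0.001, -1.0]]
contact_force: [-0.2, -0.7, 4.5]
width: 0.322
```

move_arm([
  [[0, 0, 0, 0], [0, 0, 0, 0], [0, 0, 0, 0], [0, 0, 0, 0]],
], fingers=-0.05)

```text
t: 22.95
eef_pos: [0.5679, 0.0258, 0.0765]
orientation: [[0.999, 0.042, 0.001], [0.042, -0.999, -0.001], [0.001, 0.001, -1.0]]
contact_force: [-0.0, -0.8, 1.7]
width: 0.46
```

move_arm([
  [[0, 0, 0.01, 0], [0, 0, 0.02, 0], [0, 0, 0.03, 0], [0, 0, 0.04, 0], [0, 0, 0.03, 0]],
])

```text
t: 23.37
eef_pos: [0.5678, 0.0269, 0.2092]
orientation: [[0.999, 0.043, 0.001], [0.043, -0.999, 0.0], [0.002, -0.0, -1.0]]
contact_force: [1.1, 0.1, 0.6]
width: 0.478
```

move_arm([
  [[0, -0.04, 0, -0.03], [0, -0.04, 0, -0.03], [0, -0.04, 0, -0.03], [0, -0.04, 0, -0.03], [0, -0.04, 0, -0.02]],
], fingers=0.3)

```text
t: 23.78
eef_pos: [0.5673, -0.1753, 0.2071]
orientation: [[0.998, -0.068, 0.001], [-0.068, -0.998, -0.0], [0.001, 0.0, -1.0]]
contact_force: [0.5, -0.1, -0.5]
width: 0.644
```

move_arm([
  [[0.002, -0.04, 0, 0], [0.002, -0.03, 0, 0], [0.002, -0.03, 0, 0], [0, 0, 0, 0], [0, 0, 0, 0]],
])

```text
t: 24.2
eef_pos: [0.5728, -0.2761, 0.206]
orientation: [[0.997, -0.072, -0.0], [-0.072, -0.997, 0.001], [-0.001, -0.001, -1.0]]
contact_force: [0.8, 0.8, -0.4]
width: 0.647
```

Run:
```python
from h import *
p,d=arm.grab_frame("side"); C=cloud("side",d);cv2.imwrite("pics/s8.png",p)
for k,x,y in [("C",.571,-.3835),("stub",.564,-.297)]:
        print(k,blob(C,x,y,.05 if k!="stub" else .04,.024,.045))
p,d=arm.grab_frame("top"); C=cloud("top",d);cv2.imwrite("pics/t8.png",p)
for k,x,y in [("C",.571,-.3835),("stub",.564,-.297)]:
        print(k,blob(C,x,y,.05 if k!="stub" else .04,.024,.045))
for y in(.089,.026): print(blob(C,.568,y,.05,.092,.11))
s=arm.get_state();print(s["eef_pos"],s["contact_force"],s["width"])
```

```text
C (483, array([ 0.5743, -0.387 ,  0.0297]), array([ 575.6, -385. ]), array([30. , 84.3]), np.float64(-3.6))
stub (160, array([ 0.5677, -0.3021,  0.0294]), array([ 568.3, -300.7]), array([28.5, 33.5]), np.float64(-5.9))
C (266, array([ 0.5705, -0.3799,  0.0317]), array([ 576.8, -380.8]), array([24.2, 83.9]), np.float64(-5.9))
stub (173, array([ 0.5693, -0.2991,  0.0317]), array([ 569.8, -300.3]), array([28.7, 34.2]), np.float64(1.1))
(459, array([0.5689, 0.087 , 0.1001]), array([572.2,  87.5]), array([89.3, 28. ]), np.float64(2.1))
(461, array([0.5683, 0.026 , 0.1002]), array([568.6,  43.6]), array([85. , 63.2]), np.float64(3.0))
[ 0.57387196 -0.27219253  0.20644401] [-0.43157015  0.04935766  1.30760803] 0.6509537109552594
```

View pics/s8.png

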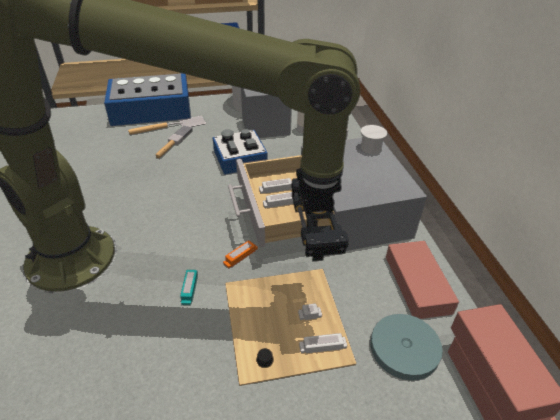

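View pics/t8.png

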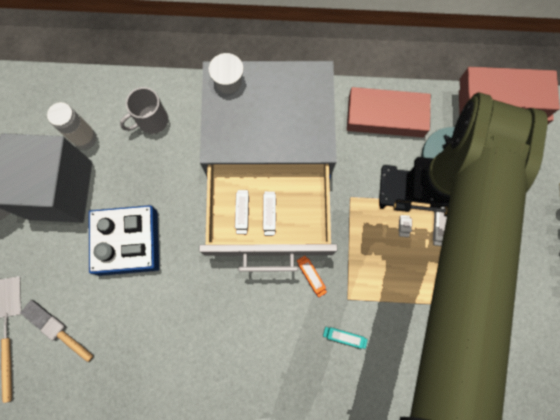

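move_arm([
  [[0, -0.038, 0, 0], [0, -0.038, 0, 0], [0, -0.037, 0, 0], [0, 0, 0, 0], [0, 0, 0, 0]],
])

```text
t: 24.72
eef_pos: [0.573, -0.3879, 0.2058]
orientation: [[0.998, -0.07, -0.001], [-0.07, -0.998, 0.0], [-0.001, -0.0, -1.0]]
contact_force: [0.8, 0.5, 0.2]
width: 0.649
```

move_arm([
  [[0, 0, -0.04, 0], [0, 0, -0.04, 0], [0, 0, -0.03, 0], [0, 0, -0.02, 0], [0, 0, 0, 0]],
])

```text
t: 25.13
eef_pos: [0.5714, -0.3815, 0.071]
orientation: [[0.998, -0.063, -0.007], [-0.063, -0.998, 0.006], [-0.008, -0.006, -1.0]]
contact_force: [-1.2, 0.3, 0.4]
width: 0.652
```

move_arm([
  [[0, 0, 0, 0], [0, 0, 0, 0], [0, 0, 0, 0]],
])

```text
t: 25.38
eef_pos: [0.5755, -0.3866, 0.0792]
orientation: [[0.998, -0.066, 0.004], [-0.066, -0.998, -0.002], [0.004, 0.002, -1.0]]
contact_force: [0.7, -0.3, 0.4]
width: 0.65
```

move_arm([
  [[0, 0.001, -0.025, 0], [0, 0, -0.025, 0], [0, 0, -0.01, 0], [0, 0, 0, 0], [0, 0, 0, 0]],
])

```text
t: 25.8
eef_pos: [0.574, -0.3859, 0.0172]
orientation: [[0.998, -0.067, 0.001], [-0.067, -0.998, -0.0], [0.001, 0.0, -1.0]]
contact_force: [0.1, -0.0, -0.2]
width: 0.651
```

move_arm([
  [[0, 0, 0, 0], [0, 0, 0, 0]],
])

```text
t: 25.97
eef_pos: [0.5749, -0.3864, 0.0184]
orientation: [[0.998, -0.067, 0.003], [-0.067, -0.998, -0.002], [0.003, 0.002, -1.0]]
contact_force: [-0.6, -0.2, -0.7]
width: 0.648
```

move_arm([
  [[0, 0, -0.005, 0], [0, 0, -0.003, 0], [0, 0, 0, 0]],
])

```text
t: 26.22
eef_pos: [0.5739, -0.386, 0.0086]
orientation: [[0.998, -0.067, 0.001], [-0.067, -0.998, -0.001], [0.001, 0.001, -1.0]]
contact_force: [0.8, -1.4, 2.1]
width: 0.649
```

move_arm([
  [[0, 0, 0, 0], [0, 0, 0, 0], [0, 0, 0, 0], [0, 0, 0, 0], [0, 0, 0, 0]],
], fingers=-1)

```text
t: 26.63
eef_pos: [0.5738, -0.3857, 0.0085]
orientation: [[0.998, -0.067, 0.0], [-0.067, -0.998, -0.0], [0.0, 0.0, -1.0]]
contact_force: [-0.4, 4.9, 5.5]
width: 0.358
```

move_arm([
  [[0, 0, 0, 0], [0, 0, 0, 0], [0, 0, 0.02, 0], [0, 0, 0.03, 0], [0, 0, 0.03, 0]],
])

```text
t: 27.05
eef_pos: [0.5707, -0.3849, 0.0852]
orientation: [[0.998, -0.067, -0.006], [-0.067, -0.998, 0.004], [-0.007, -0.003, -1.0]]
contact_force: [0.2, -0.3, -3.4]
width: 0.321
```

move_arm([
  [[0, 0, 0.04, 0.05], [0, 0.01, 0.04, 0.05], [0, 0.04, 0.01, 0.04], [0, 0.04, 0, 0], [0, 0.04, 0, 0]],
])

```text
t: 27.47
eef_pos: [0.5727, -0.2549, 0.1776]
orientation: [[0.999, 0.04, -0.001], [0.04, -0.999, 0.0], [-0.001, -0.0, -1.0]]
contact_force: [1.7, 1.8, -5.0]
width: 0.32
```

move_arm([
  [[0, 0.04, 0, 0], [0, 0.04, 0, 0], [0, 0.04, 0, 0], [0, 0.04, 0, 0], [0, 0.04, 0, 0]],
])

```text
t: 27.88
eef_pos: [0.5717, -0.0545, 0.1762]
orientation: [[0.999, 0.042, -0.003], [0.042, -0.999, -0.0], [-0.004, 0.0, -1.0]]
contact_force: [0.0, -0.2, -4.6]
width: 0.321
```

move_arm([
  [[0, 0, 0, 0], [0, 0, 0, 0], [0, 0, 0, 0]],
])

```text
t: 28.13
eef_pos: [0.5724, -0.0565, 0.1766]
orientation: [[0.999, 0.043, -0.003], [0.043, -0.999, -0.001], [-0.003, 0.001, -1.0]]
contact_force: [0.2, -0.1, -4.7]
width: 0.319
```

Ingot bottom is about 0.5 mm below the tip.

move_arm([
  [[-0.004, 0.02, 0, 0], [0, 0, -0.025, 0], [0, 0, -0.025, 0], [0, 0, -0.025, 0], [0, 0, -0.012, 0]],
])

```text
t: 28.55
eef_pos: [0.5667, -0.0385, 0.087]
orientation: [[0.999, 0.039, -0.007], [0.039, -0.999, -0.0], [-0.007, 0.0, -1.0]]
contact_force: [-1.4, 0.1, -4.8]
width: 0.319
```

move_arm([
  [[0, 0, 0, 0], [0, 0, -0.004, 0], [0, 0, -0.003, 0], [0, 0, 0, 0], [0, 0, 0, 0]],
])

```text
t: 28.97
eef_pos: [0.5704, -0.0359, 0.0852]
orientation: [[0.999, 0.042, 0.002], [0.042, -0.999, -0.0], [0.002, 0.001, -1.0]]
contact_force: [0.4, 0.1, -4.5]
width: 0.321
```

move_arm([
  [[0, 0, -0.004, 0], [0, 0, -0.004, 0], [0, 0, 0, 0], [0, 0, 0, 0]],
])

```text
t: 29.3
eef_pos: [0.5701, -0.0357, 0.0765]
orientation: [[0.999, 0.043, 0.001], [0.043, -0.999, -0.0], [0.001, 0.0, -1.0]]
contact_force: [0.5, -1.3, -1.9]
width: 0.318
```

move_arm([
  [[0, 0, 0, 0], [0, 0, 0, 0], [0, 0, 0, 0], [0, 0, 0, 0]],
], fingers=-0.05)

```text
t: 29.63
eef_pos: [0.5698, -0.0357, 0.0765]
orientation: [[0.999, 0.043, 0.0], [0.043, -0.999, -0.0], [0.0, 0.0, -1.0]]
contact_force: [0.2, -0.9, -0.6]
width: 0.462
```

move_arm([
  [[0, 0, 0.01, 0], [0, 0, 0.02, 0], [0, 0, 0.03, 0], [0, 0, 0.04, 0], [0, 0, 0.03, 0]],
])

```text
t: 30.05
eef_pos: [0.57, -0.0354, 0.2096]
orientation: [[0.999, 0.043, 0.002], [0.043, -0.999, -0.0], [0.002, 0.0, -1.0]]
contact_force: [1.3, 0.3, -0.2]
width: 0.475
```

move_arm([
  [[-0.02, -0.03, 0, 0], [-0.02, -0.035, 0, 0], [-0.02, -0.035, 0, 0], [-0.02, -0.035, 0, 0], [-0.02, -0.035, 0, 0]],
])

```text
t: 30.47
eef_pos: [0.4686, -0.207, 0.2074]
orientation: [[0.999, 0.043, 0.001], [0.043, -0.999, -0.001], [0.001, 0.001, -1.0]]
contact_force: [0.4, -0.7, -0.6]
width: 0.474
```

Run:
```python
from h import *
p,d=arm.grab_frame("top"); C=cloud("top",d);cv2.imwrite("pics/t9.png",p)
for y in(.089,.026,-.037): print(blob(C,.568,y,.045,.092,.11))
m=(C[...,2]>.108)&(C[...,2]<.124)&(C[...,0]>.40)&(C[...,0]<.452)&(abs(C[...,1]-.02)<.08);P=C[m];print("handle",len(P),P.mean(0),np.polyfit(P[:,1],P[:,0],1))
s=arm.get_state();print(s["eef_pos"],s["contact_force"],s["width"],s["joint_pos"].round())
```

```text
(239, array([0.5898, 0.0843, 0.1   ]), array([590.5,  84.4]), array([44.6, 27.6]), np.float64(4.4))
(448, array([0.5684, 0.0246, 0.1002]), array([568.7,  41.4]), array([84.6, 58.8]), np.float64(2.5))
(452, array([ 0.5702, -0.0371,  0.1003]), array([571.2, -37.6]), array([81.3, 27.4]), np.float64(3.3))
handle 324 [0.43959822 0.02120668 0.1165473 ] [-0.03664852  0.44037541]
[ 0.46351939 -0.21666749  0.20691364] [-3.78643701 -6.67426191  0.51664053] 0.47787613991248973 [ 54.   4. -33. 103.   3.  74. -68.]
```

View pics/t9.png

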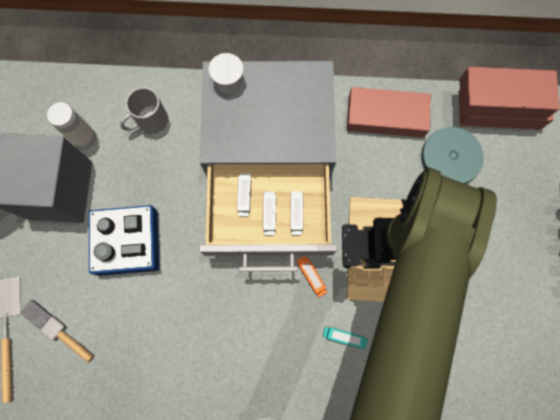

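move_arm([
  [[0, 0, 0, 0.15], [0, 0, 0, 0.15], [0, 0, 0, 0.15], [0, 0, 0, 0.15], [0, 0, 0, 0.15]],
], fingers=-0.5)

```text
t: 30.93
eef_pos: [0.4699, -0.2054, 0.207]
orientation: [[0.803, 0.595, 0.001], [0.595, -0.803, -0.0], [0.0, 0.001, -1.0]]
contact_force: [-0.2, -0.2, 0.1]
width: 0.264
```

move_arm([
  [[0, 0, 0, 0.15], [0, 0, 0, 0.15], [0, 0, 0, 0.15], [0, 0, 0, 0.15], [0, 0, 0, 0.15]],
])

```text
t: 31.35
eef_pos: [0.4699, -0.2053, 0.207]
orientation: [[0.337, 0.941, 0.001], [0.941, -0.337, -0.0], [-0.0, 0.001, -1.0]]
contact_force: [-0.0, -0.0, -0.0]
width: 0.253
```

move_arm([
  [[0, 0.03, 0, 0.15], [0, 0.03, 0, 0.15], [0, 0.03, 0, 0.15], [0, 0.03, 0, 0.05], [0, 0.03, 0, 0]],
])

```text
t: 31.77
eef_pos: [0.4696, -0.0539, 0.207]
orientation: [[-0.045, 0.999, 0.001], [0.999, 0.045, -0.001], [-0.001, 0.001, -1.0]]
contact_force: [0.3, 0.0, 0.4]
width: 0.251
```

move_arm([
  [[-0.006, 0.03, 0, 0], [-0.006, 0.03, 0, 0], [0, 0.02, 0, 0], [0, 0, 0, 0], [0, 0, 0, 0]],
])

```text
t: 32.18
eef_pos: [0.4577, 0.0255, 0.207]
orientation: [[-0.046, 0.999, 0.001], [0.999, 0.046, -0.001], [-0.001, 0.001, -1.0]]
contact_force: [-1.1, -0.5, -0.6]
width: 0.254
```

move_arm([
  [[-0.009, -0.002, 0, 0], [-0.009, -0.002, -0.02, 0], [0, 0, -0.02, 0], [0, 0, -0.02, 0], [0, 0, -0.01, 0]],
])

```text
t: 32.6
eef_pos: [0.4384, 0.0187, 0.1345]
orientation: [[-0.04, 0.999, -0.002], [0.999, 0.04, -0.0], [-0.0, -0.002, -1.0]]
contact_force: [-0.8, -0.1, -0.2]
width: 0.253
```

move_arm([
  [[0, 0, 0, 0], [0, 0, 0, 0], [0, 0, 0, 0]],
])

```text
t: 32.85
eef_pos: [0.4405, 0.02, 0.1372]
orientation: [[-0.042, 0.999, 0.001], [0.999, 0.042, 0.0], [0.0, 0.001, -1.0]]
contact_force: [-0.1, -0.1, 1.2]
width: 0.254
```

move_arm([
  [[0, 0, -0.015, 0], [0, 0, -0.015, 0], [0, 0, -0.008, 0], [0, 0, 0, 0], [0, 0, 0, 0]],
])

```text
t: 33.27
eef_pos: [0.4399, 0.0203, 0.0987]
orientation: [[-0.043, 0.999, 0.0], [0.999, 0.043, 0.0], [0.0, 0.0, -1.0]]
contact_force: [0.4, -0.6, 0.7]
width: 0.253
```

move_arm([
  [[0, 0, 0, 0], [0, 0, 0, 0], [0, 0, 0, 0], [0, 0, 0, 0], [0, 0, 0, 0]],
], fingers=-1)

```text
t: 33.68
eef_pos: [0.4396, 0.0202, 0.0988]
orientation: [[-0.043, 0.999, 0.0], [0.999, 0.043, -0.001], [-0.001, -0.0, -1.0]]
contact_force: [-1.5, -0.5, 5.2]
width: 0.115
```

move_arm([
  [[0.005, 0, 0, 0], [0.01, 0, 0, 0], [0.015, 0.001, 0, 0], [0.015, 0.001, 0, 0], [0.015, 0, 0, 0]],
])

```text
t: 34.1
eef_pos: [0.5, 0.0234, 0.0988]
orientation: [[-0.043, 0.999, -0.0], [0.999, 0.043, 0.001], [0.001, -0.0, -1.0]]
contact_force: [-5.1, 3.4, 8.1]
width: 0.116
```

move_arm([
  [[0.015, 0.001, 0, 0], [0.015, 0, 0, 0], [0.015, 0.001, 0, 0], [0.015, 0, 0, 0], [0.015, 0.001, 0, 0]],
])

```text
t: 34.52
eef_pos: [0.575, 0.0275, 0.0988]
orientation: [[-0.044, 0.999, -0.001], [0.999, 0.044, 0.003], [0.003, -0.0, -1.0]]
contact_force: [-3.7, 2.8, 7.5]
width: 0.116
```

move_arm([
  [[0.013, 0, 0, 0], [0.01, 0.001, 0, 0], [0.006, 0, 0, 0], [0.005, 0, 0, 0], [0.003, 0, 0, 0]],
])

```text
t: 34.93
eef_pos: [0.6118, 0.0295, 0.0989]
orientation: [[-0.044, 0.999, 0.0], [0.999, 0.044, 0.004], [0.004, 0.0, -1.0]]
contact_force: [-2.9, 5.8, 5.2]
width: 0.116
```

move_arm([
  [[0.003, 0, 0, 0], [0.002, 0, 0, 0], [0, 0, 0, 0], [0, 0, 0, 0]],
])

```text
t: 35.27
eef_pos: [0.6168, 0.0298, 0.0989]
orientation: [[-0.045, 0.999, 0.001], [0.999, 0.045, 0.004], [0.004, 0.001, -1.0]]
contact_force: [-1.5, 6.5, 3.0]
width: 0.118
```

move_arm([
  [[0.003, 0, 0, 0], [0.002, 0, 0, 0], [0, 0, 0, 0], [0, 0, 0, 0]],
])

```text
t: 35.6
eef_pos: [0.6175, 0.0298, 0.0988]
orientation: [[-0.045, 0.999, -0.008], [0.999, 0.045, 0.002], [0.003, -0.008, -1.0]]
contact_force: [-13.1, 5.2, 12.7]
width: 0.113
```

move_arm([
  [[0.003, 0, 0, 0], [0, 0, 0, 0], [0, 0, 0, 0]],
])

```text
t: 35.85
eef_pos: [0.6174, 0.0298, 0.0987]
orientation: [[-0.045, 0.999, -0.015], [0.999, 0.045, 0.001], [0.002, -0.015, -1.0]]
contact_force: [-21.9, 4.1, 19.0]
width: 0.113
```

Force rises with no further motion at x ≈ 0.6175, so it is at the shut stop. I let go and lift.

move_arm([
  [[0, 0, 0, 0], [0, 0, 0, 0], [0, 0, 0, 0], [0, 0, 0, 0]],
], fingers=-0.5)

```text
t: 36.18
eef_pos: [0.6226, 0.0275, 0.0976]
orientation: [[-0.044, 0.999, -0.004], [0.999, 0.044, 0.001], [0.001, -0.004, -1.0]]
contact_force: [-3.3, 2.2, -0.4]
width: 0.241
```

Run:
```python
from h import *
s=arm.get_state();print(s["eef_pos"],s["contact_force"],s["width"],s["joint_pos"].round())
p,d=arm.grab_frame("side");cv2.imwrite("pics/s10.png",cv2.resize(p[100:280,200:440],None,fx=3,fy=3))
```

```text
[0.62255074 0.02748946 0.09755658] [-3.26908353  2.19005577 -0.35110153] 0.24084944896402238 [ 31.  27. -46.  94.  21.  68. -17.]
```

View pics/s10.png

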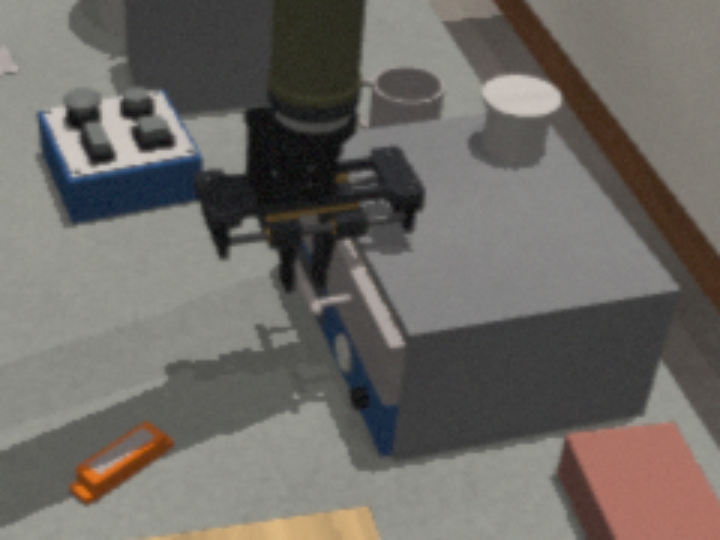

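move_arm([
  [[-0.004, 0, 0, 0], [0, 0, 0, 0], [0, 0, 0.02, 0], [0, 0, 0.03, 0], [0, 0, 0.03, 0]],
])

```text
t: 36.65
eef_pos: [0.6205, 0.0249, 0.1784]
orientation: [[-0.041, 0.999, -0.0], [0.999, 0.041, -0.001], [-0.001, -0.001, -1.0]]
contact_force: [-0.0, 0.4, 0.0]
width: 0.247
```

move_arm([
  [[-0.025, 0.03, 0.02, 0], [-0.025, 0.04, 0.01, 0], [-0.025, 0.04, 0, 0], [-0.025, 0.04, 0, 0], [-0.025, 0.04, 0, 0]],
], fingers=-1)

```text
t: 37.07
eef_pos: [0.509, 0.1959, 0.2065]
orientation: [[-0.041, 0.999, 0.003], [0.999, 0.041, -0.001], [-0.001, 0.003, -1.0]]
contact_force: [0.9, 0.4, 0.3]
width: 0.021
```

Run:
```python
from h import *
p,d=arm.grab_frame("top");C=cloud("top",d);cv2.imwrite("pics/t11.png",p)
s=arm.get_state();print(s["eef_pos"],s["contact_force"],s["width"],s["joint_pos"].round())
m=(C[...,2]>.110)&(C[...,2]<.124)&(C[...,0]>.58)&(C[...,0]<.628)&(abs(C[...,1]-.03)<.06);P=C[m];print("handle",len(P),np.median(P,0))
```

```text
[0.50284079 0.20603962 0.2070889 ] [-4.75149203  6.60496415  0.35322237] 0.013191095127147678 [ 25.  12. -56.  98.  10.  75. -30.]
handle 277 [0.61757865 0.03221333 0.11644596]
```

View pics/t11.png

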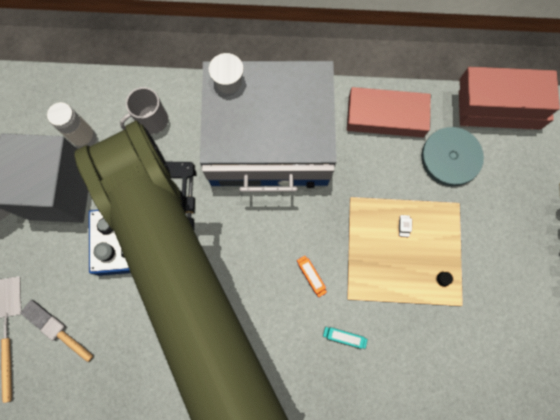

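move_arm([
  [[-0.008, 0.03, 0, 0], [-0.008, 0.03, 0, 0], [-0.008, 0.03, 0, 0], [-0.008, 0.035, 0, 0], [0, 0, 0, 0]],
])

```text
t: 37.53
eef_pos: [0.4737, 0.3282, 0.2068]
orientation: [[-0.052, 0.999, 0.001], [0.999, 0.052, 0.006], [0.006, 0.001, -1.0]]
contact_force: [-1.3, 0.5, 1.2]
width: 0.005
```

move_arm([
  [[0, 0, -0.03, 0], [0, 0, -0.03, 0], [0, 0, -0.03, 0], [0, 0, 0, 0], [0, 0, 0, 0]],
])

```text
t: 37.95
eef_pos: [0.4769, 0.3192, 0.1151]
orientation: [[-0.042, 0.999, -0.002], [0.999, 0.042, -0.001], [-0.001, -0.002, -1.0]]
contact_force: [0.0, -0.5, 0.7]
width: 0.005
```

move_arm([
  [[0, 0, 0, 0], [0, 0, 0, 0]],
])

```text
t: 38.12
eef_pos: [0.4785, 0.3212, 0.1182]
orientation: [[-0.042, 0.999, 0.003], [0.999, 0.042, 0.002], [0.002, 0.004, -1.0]]
contact_force: [-0.2, 1.0, -0.3]
width: 0.007
```

move_arm([
  [[-0.007, 0.008, 0, 0], [0, 0, -0.012, 0], [0, 0, -0.01, 0], [0, 0, 0, 0], [0, 0, 0, 0]],
])

```text
t: 38.53
eef_pos: [0.4693, 0.3277, 0.0927]
orientation: [[-0.043, 0.999, -0.002], [0.999, 0.043, -0.001], [-0.001, -0.002, -1.0]]
contact_force: [0.0, -0.3, 0.1]
width: 0.007
```

Run:
```python
from h import *
s=arm.get_state();print(s["eef_pos"],s["contact_force"])
p,d=arm.grab_frame("side");cv2.imwrite("pics/s12.png",cv2.resize(p[80:200,160:320],None,fx=4,fy=4))
```

```text
[0.46931364 0.32770912 0.09266401] [ 0.00236151 -0.25217509  0.14617968]
```

View pics/s12.png

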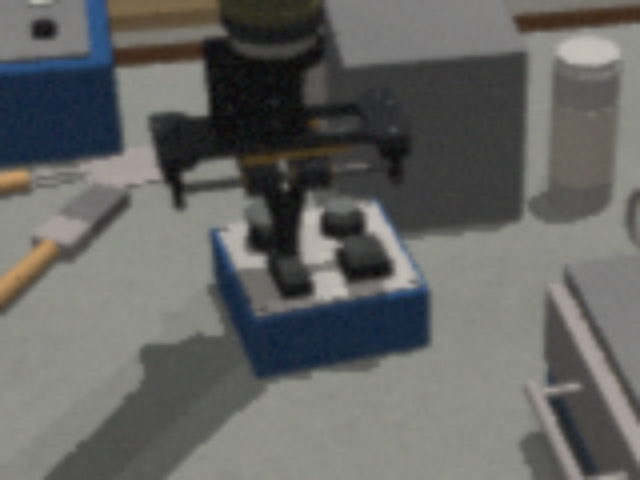

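move_arm([
  [[0, 0, -0.008, 0], [0, 0, -0.008, 0], [0, 0, -0.003, 0], [0, 0, 0, 0], [0, 0, 0, 0]],
])

```text
t: 39.0
eef_pos: [0.4708, 0.329, 0.0764]
orientation: [[-0.042, 0.999, 0.002], [0.999, 0.042, 0.0], [0.0, 0.002, -1.0]]
contact_force: [-2.7, -2.1, 11.7]
width: 0.002
```

move_arm([
  [[0, 0, 0.01, 0], [0, 0, 0.012, 0], [0, 0, 0.01, 0], [0, 0, 0, 0], [0, 0, 0, 0]],
])

```text
t: 39.42
eef_pos: [0.4702, 0.3283, 0.1073]
orientation: [[-0.042, 0.999, 0.001], [0.999, 0.042, 0.0], [0.0, 0.001, -1.0]]
contact_force: [0.8, -0.3, 0.1]
width: 0.008
```

move_arm([
  [[0.02, 0.003, 0, 0], [0.02, 0.003, 0, 0], [0.02, 0.002, 0, 0], [0, 0, 0, 0], [0, 0, 0, 0]],
])

```text
t: 39.83
eef_pos: [0.5301, 0.3357, 0.1056]
orientation: [[-0.041, 0.999, -0.002], [0.999, 0.041, -0.0], [-0.0, -0.002, -1.0]]
contact_force: [-0.9, -0.5, -0.8]
width: 0.004
```

move_arm([
  [[0, 0, 0, 0], [0, 0, 0, 0]],
])

```text
t: 40.0
eef_pos: [0.5286, 0.3365, 0.1064]
orientation: [[-0.044, 0.999, -0.001], [0.999, 0.044, -0.001], [-0.001, -0.001, -1.0]]
contact_force: [-0.8, 0.4, 0.7]
width: 0.004
```

move_arm([
  [[0.002, 0, -0.013, 0], [0, 0, -0.01, 0], [0, 0, -0.005, 0], [0, 0, -0.004, 0], [0, 0, 0, 0]],
])

```text
t: 40.42
eef_pos: [0.5317, 0.336, 0.0763]
orientation: [[-0.043, 0.999, -0.0], [0.999, 0.043, -0.002], [-0.002, -0.0, -1.0]]
contact_force: [-3.2, -3.3, 12.7]
width: 0.007
```

move_arm([
  [[0, 0, 0, 0], [0, 0, 0, 0]],
])

```text
t: 40.58
eef_pos: [0.5317, 0.336, 0.0763]
orientation: [[-0.043, 0.999, 0.0], [0.999, 0.043, -0.002], [-0.002, 0.0, -1.0]]
contact_force: [-2.8, -2.8, 13.1]
width: 0.007
```

Square key fully down once. I lift clear, then press it again.

move_arm([
  [[0, 0, 0.01, 0], [0, 0, 0.012, 0], [0, 0, 0, 0], [0, 0, 0, 0], [0, 0, 0, 0]],
])

```text
t: 41.0
eef_pos: [0.5317, 0.336, 0.0963]
orientation: [[-0.043, 0.999, -0.001], [0.999, 0.043, -0.001], [-0.001, -0.001, -1.0]]
contact_force: [0.1, 0.4, -0.5]
width: 0.008
```

move_arm([
  [[0, 0, -0.01, 0], [0, 0, -0.008, 0], [0, 0, -0.004, 0], [0, 0, 0, 0], [0, 0, 0, 0]],
])

```text
t: 41.42
eef_pos: [0.5322, 0.3365, 0.0763]
orientation: [[-0.043, 0.999, 0.001], [0.999, 0.043, -0.001], [-0.001, 0.001, -1.0]]
contact_force: [-3.3, -3.6, 15.5]
width: 0.004
```

move_arm([
  [[0, 0, 0, 0]],
])

```text
t: 41.5
eef_pos: [0.5323, 0.3365, 0.0763]
orientation: [[-0.043, 0.999, 0.001], [0.999, 0.043, -0.001], [-0.001, 0.001, -1.0]]
contact_force: [-2.8, -3.1, 15.1]
width: 0.003
```

Now up and across to the round key at (0.524, 0.399).

move_arm([
  [[0, 0, 0.012, 0], [0, 0, 0.012, 0], [0, 0, 0.008, 0], [0, 0, 0, 0], [0, 0, 0, 0]],
])

```text
t: 41.92
eef_pos: [0.532, 0.3363, 0.1068]
orientation: [[-0.042, 0.999, 0.0], [0.999, 0.042, -0.0], [-0.0, 0.0, -1.0]]
contact_force: [0.1, -0.6, 0.4]
width: 0.004
```

move_arm([
  [[-0.003, 0.02, 0, 0], [-0.003, 0.02, 0, 0], [-0.002, 0.022, 0, 0], [0, 0, 0, 0], [0, 0, 0, 0]],
])

```text
t: 42.33
eef_pos: [0.5225, 0.3994, 0.1058]
orientation: [[-0.045, 0.999, -0.002], [0.999, 0.045, -0.0], [-0.0, -0.002, -1.0]]
contact_force: [-0.3, -0.7, -0.0]
width: 0.007
```

move_arm([
  [[0, 0, 0, 0], [0, 0, 0, 0]],
])

```text
t: 42.5
eef_pos: [0.5245, 0.3966, 0.1061]
orientation: [[-0.041, 0.999, -0.0], [0.999, 0.041, -0.002], [-0.002, -0.0, -1.0]]
contact_force: [-0.6, -0.9, -0.0]
width: 0.004
```

move_arm([
  [[0, 0.001, -0.013, 0], [0, 0, -0.01, 0], [0, 0, -0.005, 0], [0, 0, -0.004, 0], [0, 0, 0, 0]],
])

```text
t: 42.92
eef_pos: [0.5244, 0.3983, 0.0764]
orientation: [[-0.042, 0.999, 0.001], [0.999, 0.042, -0.002], [-0.002, 0.001, -1.0]]
contact_force: [-1.9, -5.1, 13.0]
width: 0.003
```

move_arm([
  [[0, 0, 0, 0], [0, 0, 0, 0]],
])

```text
t: 43.08
eef_pos: [0.5244, 0.3983, 0.0764]
orientation: [[-0.042, 0.999, 0.001], [0.999, 0.042, -0.002], [-0.002, 0.001, -1.0]]
contact_force: [-2.6, -5.0, 13.2]
width: 0.001
```

move_arm([
  [[0, 0, 0.02, 0], [0, 0, 0.03, 0], [0, 0, 0.03, 0], [0, 0, 0.03, 0], [0, 0, 0.02, 0]],
])

```text
t: 43.5
eef_pos: [0.5242, 0.3996, 0.2071]
orientation: [[-0.042, 0.999, 0.001], [0.999, 0.042, 0.001], [0.001, 0.001, -1.0]]
contact_force: [0.4, 0.1, -0.4]
width: 0.005
```

move_arm([
  [[0, -0.04, 0, 0], [0, -0.04, 0, 0], [0, -0.04, 0, 0], [0, -0.04, 0, 0], [0, -0.04, 0, 0]],
])

```text
t: 43.92
eef_pos: [0.5232, 0.197, 0.2038]
orientation: [[-0.042, 0.999, -0.001], [0.999, 0.042, -0.001], [-0.001, -0.001, -1.0]]
contact_force: [1.0, 0.2, 1.1]
width: 0.004
```

move_arm([
  [[0, -0.04, 0, 0], [0, -0.04, 0, 0], [0, -0.03, 0, 0], [0, 0, 0, 0], [0, 0, 0, 0]],
])

```text
t: 44.33
eef_pos: [0.5238, 0.0863, 0.2041]
orientation: [[-0.037, 0.999, -0.001], [0.999, 0.037, -0.001], [-0.001, -0.001, -1.0]]
contact_force: [-0.4, 1.3, -0.0]
width: 0.007
```

Run:
```python
from h import *
p,d=arm.grab_frame("top");C=cloud("top",d);q,e=arm.grab_frame("side")
cv2.imwrite("pics/t13.png",p);cv2.imwrite("pics/s13.png",q)
for k,x,y,z0,z1 in [("round",.5241,.399,.065,.092),("square",.532,.337,.065,.092),("stop",.4625,.391,.08,.105),("bar",.471,.329,.065,.092)]: print(k,blob(C,x,y,.012,z0,z1))
m=(C[...,2]>.110)&(C[...,2]<.124)&(C[...,0]>.58)&(C[...,0]<.628)&(abs(C[...,1]-.03)<.06);P=C[m];print("handle",len(P),np.median(P,0) if len(P) else 0)
```

```text
round (96, array([0.5238, 0.3981, 0.0832]), array([524. , 398.3]), array([22.2, 23. ]), np.float64(56.4))
square (87, array([0.5324, 0.3363, 0.0838]), array([532.3, 336.4]), array([22.4, 21.8]), np.float64(82.5))
stop (92, array([0.4624, 0.3906, 0.0957]), array([463. , 390.8]), array([22.5, 21.9]), np.float64(21.5))
bar (92, array([0.4699, 0.3289, 0.0821]), array([470.5, 329.2]), array([21.2, 22.1]), np.float64(-84.9))
handle 192 [0.61824467 0.01237482 0.11655611]
```

View pics/t13.png

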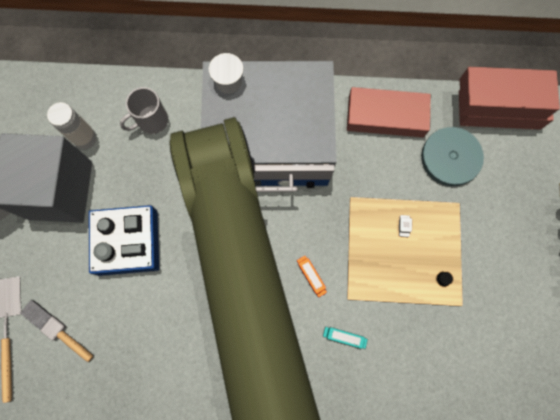

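View pics/s13.png

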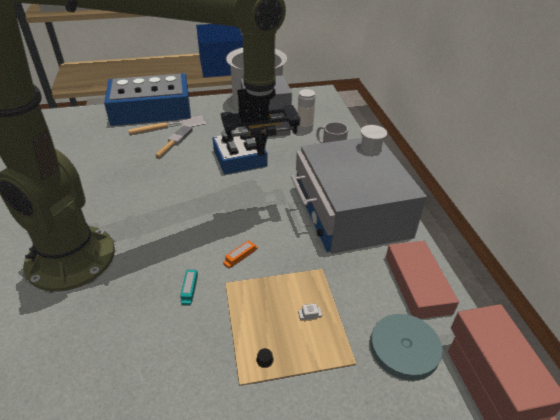

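All keys are up, the drawer is shut, the stub (405,226) and plug (445,279) are in place, and the arm is clear of everything.

```bash
python3 -c "
from cell import arm
print(arm.finish_job())"
```

```text
the job is handed in; nothing more can be done
None
```

The job is done and handed in at about 44 s of the 210 s allowed.

**What I did**
- **Release and pull:** I pressed the round key once, then pulled the drawer out until the pull force rose to about 15 N.
- **Loading:** I laid all three full ingots (a fourth was not there) flat and side by side in the drawer.
- **Shutting:** I let go and pushed the drawer shut by its handle until it stopped, at about 22 N.
- **Programme:** I pressed bar once, square twice and round once. Each press bottomed out at z ≈ 0.076 m with 12–15 N and was let up again.

**Last checks**
- The handle is 182 mm in from where it stood at full pull, so the drawer is shut.
- All four key tops read as up, and nothing touched the stop key.
- The half ingot and the plug are where they were, the orange and turquoise look-alikes are untouched, and the gripper is clear of everything.

**What did not go to plan**
- The first ingot was knocked about 4 cm backwards inside the drawer while I placed the third. It was still flat with nothing on it, so I left it.
- I could not see into the drawer once it was shut. The ingots' positions come from the last picture taken with it open.
- The drawer sat about 2 mm in from full pull when I loaded it. It had slipped back by the picture taken just after the third ingot went in.

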